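Portion check of the topping dispensers

ROBOT

A 6-joint arm with a two-finger parallel gripper is mounted at the origin on the work surface. World frame = base frame: x ahead of the robot, y to its left, z up, the work surface at z = 0. Lengths are in mm, angles in rad, forces in N, time in s.
With the tool pointing down it reaches from about 275 to 1000 mm from the base axis. Payload 8.4 kg.
Tool frame: the origin (TCP) lies at the very end of the fingers, on their centre line; the grasp point (between the pads) lies r.hold_point_z behind it (r.hold_point_z is the distance from the TCP to the grasp point, in mm); x points along the fingers, z is the direction in which the jaws open and shut, and the axes are right-handed (so a half turn about x gives the same grasp; the last joint's range is limited). The gripper opens to 85 mm and grips with 20 to 120 N. Pads are 22 mm wide; open, the fingers measure 114 mm over their backs; the gripper's body (76 mm by 85 mm) begins 54 mm behind the grasp point. The pads swing forward as they close: fully open they stand 13 mm farther back than shut.
Start: joints at [1.129, 0.353, 1.633, -0, 1.155, -0.002], TCP at [266.098, 565.526, 231.281] pointing down, gripper open.
Joint ranges: [-2.63, 2.63], [-0.92, 2.1], [0.06, 2.66], [-1.3, 4.44], [0, 2.69], [-3.02, 3.02]. Speed limits (rad/s): [2.22, 2.22, 2.79, 3.14, 3.14, 3.14].

INTERFACE

Orientations are given as [roll, pitch, yaw] about the fixed x, y, z axes, in that order (R = Rz(yaw) Ry(pitch) Rx(roll)).
In Python, from rig import r gives the robot as it stands.
- The arm moves only by the tool jog_arm, never from a script. Its argument "series" is a list of rows, each a list of 7 numbers: the turn, a rotation vector about the tool's x, y, z in degrees, then the shift along the tool's x, y, z in cm, then the opening, from 0 (shut) to 1 (fully open). In form: [[wx, wy, wz, tx, ty, tz, fingers], ...]. A call has 1 to 20 rows; each row shifts and turns the commanded pose from where the row before left it, along the tool's axes as they then stand; what a row does not reach is not made up. A row lasts 1/10 s, in which the tool goes at most 50 mm and 8.59 degrees, less where a joint would pass 70% of its speed; a pose out of reach is approached as far as the arm can. A call with a gripper value outside its range is refused whole. The fingers move at their own pace and stop on an object; "force" is the grip in N (left out, the last holds). Time passes only in rows, so rows that do not move let the fingers close. It gives the time, the measured TCP pose, the force and the opening at its end, in the units of the state.
- r.sense(): the state, without advancing time (a new reading comes with each control period).
- r.grab_frame(name): name is "side" or "top"; returns (picture, depth): 384x512x3 uint8, red, green, blue; 384x512 float32, mm along the optical axis (not along the pixel's ray), 0 where there is no reading.
- r.get_calibration(name): a dict with "mtx" (3x3 intrinsics, pixels), "position" and "rotation" of the camera in the world. Camera axes: x right, y down, z forward; pixel columns grow to the right and rows downward; lengths in mm; the calibration is good to about 2 mm. A picture is of the moment at which its call begins. get_calibration takes no time and is no camera call.
- r.sign_off(): hands the job in, once; it reports no verdict.
The state is a dict: "clock": time; "qpos": joint angles; "qvel": joint speeds; "joint_efforts": joint torques, N m; "eef_pos": TCP position; "tcp_rot": TCP orientation; "contact_force": force on the tool from outside, world axes, zero at the start; "wrist_torque": the same for the moment, N m; "opening": opening from 0.0 (shut) to 1.0 (fully open).
Only numpy, scipy, OpenCV 4.12 (cv2) and the standard library are available. Lean on these libraries where they do the work, as an engineer would, in place of code of your own. Each camera call takes 0.05 s, during which the arm holds its last target.

TASK

Do the morning portion check of the topping dispensers: slide every portion gauge lying on the counter, blade first, into the slot at the front of the dispenser of its own colour until its collar is against the port, and leave them all in. With all of them in, push the pump of each gauged dispenser fully down and let it come back up, in the order yellow, red, blue (skip a colour whose gauge is missing). Then take the gauges out and lay them flat in the white tray, with their grips upright, leaving the other things on the counter where they are.

Things in the scene. Friction and masses are not known exactly. Their poses are not given: they have to be found in the camera images.
- gauge_yellow: loose gauge, 110 g, may be absent: steel blade 28 wide, 6 thick, round-nosed, 60 mm long (+x) ahead of a yellow collar 44 wide (y), 6 thick (x), 16 tall; behind it an upright yellow grip 30 long (x), 16 wide (y), 50 tall, its middle at x = -21. Underside all one plane. Origin: underside, middle of the collar's blade-side face; z up when flat. Mass centre about 15 mm ahead of it: stays in the slot when let go
- gauge_red: loose gauge, 110 g, may be absent: steel blade 28 wide, 6 thick, round-nosed, 60 mm long (+x) ahead of a red collar 44 wide (y), 6 thick (x), 16 tall; behind it an upright red grip 30 long (x), 16 wide (y), 50 tall, its middle at x = -21. Underside all one plane. Origin: underside, middle of the collar's blade-side face; z up when flat. Mass centre about 15 mm ahead of it: stays in the slot when let go
- gauge_blue: loose gauge, 110 g, may be absent: steel blade 28 wide, 6 thick, round-nosed, 60 mm long (+x) ahead of a blue collar 44 wide (y), 6 thick (x), 16 tall; behind it an upright blue grip 30 long (x), 16 wide (y), 50 tall, its middle at x = -21. Underside all one plane. Origin: underside, middle of the collar's blade-side face; z up when flat. Mass centre about 15 mm ahead of it: stays in the slot when let go
- dispenser_yellow: fixed steel topping dispenser with yellow front panel and yellow pump head, place in the row varies. Origin: its underside (4 mm above the counter), middle of the gauge port's front face; +x into the machine, away from the robot. Port block 90 wide, 66 deep, 58 tall; tower behind it, x 66 to 205, 100 wide, 177 tall; pump axis at x = 105 mm
- port_yellow (a point): middle of the lower edge of the level slot's mouth in the port face of the yellow dispenser, 30 mm above the dispenser's underside. Slot: 32 mm wide (y), 10 mm high (from this point up), 66 mm deep along the dispenser's +x. Same axes as the dispenser. A gauge pushed fully home has its origin here (collar against the port face)
- pump_yellow (a joint): stroke of the yellow pump, m: 0 up, 0.030 fully down; the spring needs about 3 N at the top and 12 N at the bottom and brings it back up
- pump_top_yellow (a point): middle of the flat top of the yellow pump head (58 mm in x, 36 mm in y), moves with the pump; z axis up. About 248 mm above the counter when up; a short white spout sticks out 68 mm towards the robot just below it
- dispenser_red: fixed steel topping dispenser with red front panel and red pump head, place in the row varies. Origin: its underside (4 mm above the counter), middle of the gauge port's front face; +x into the machine, away from the robot. Port block 90 wide, 66 deep, 58 tall; tower behind it, x 66 to 205, 100 wide, 177 tall; pump axis at x = 105 mm
- port_red (a point): middle of the lower edge of the level slot's mouth in the port face of the red dispenser, 30 mm above the dispenser's underside. Slot: 32 mm wide (y), 10 mm high (from this point up), 66 mm deep along the dispenser's +x. Same axes as the dispenser. A gauge pushed fully home has its origin here (collar against the port face)
- pump_red (a joint): stroke of the red pump, m: 0 up, 0.030 fully down; the spring needs about 3 N at the top and 12 N at the bottom and brings it back up
- pump_top_red (a point): middle of the flat top of the red pump head (58 mm in x, 36 mm in y), moves with the pump; z axis up. About 248 mm above the counter when up; a short white spout sticks out 68 mm towards the robot just below it
- dispenser_blue: fixed steel topping dispenser with blue front panel and blue pump head, place in the row varies. Origin: its underside (4 mm above the counter), middle of the gauge port's front face; +x into the machine, away from the robot. Port block 90 wide, 66 deep, 58 tall; tower behind it, x 66 to 205, 100 wide, 177 tall; pump axis at x = 105 mm
- port_blue (a point): middle of the lower edge of the level slot's mouth in the port face of the blue dispenser, 30 mm above the dispenser's underside. Slot: 32 mm wide (y), 10 mm high (from this point up), 66 mm deep along the dispenser's +x. Same axes as the dispenser. A gauge pushed fully home has its origin here (collar against the port face)
- pump_blue (a joint): stroke of the blue pump, m: 0 up, 0.030 fully down; the spring needs about 3 N at the top and 12 N at the bottom and brings it back up
- pump_top_blue (a point): middle of the flat top of the blue pump head (58 mm in x, 36 mm in y), moves with the pump; z axis up. About 248 mm above the counter when up; a short white spout sticks out 68 mm towards the robot just below it
- tray: fixed open white tray for the gauges, 134 mm (x) by 230 mm (y) outside, walls 4 mm thick and 16 mm tall, floor 4 mm thick. Origin: centre of its underside. Gauges fit side by side, blades along the tray's x, 60 mm apart
- syrup_bottle: bystander, leave alone: amber syrup bottle with red cap, 56 mm diameter, 160 mm tall; origin at its underside
- oil_bottle: bystander, leave alone: white bottle with white cap, 50 mm diameter, 150 mm tall; origin at its underside
- mug: bystander, leave alone: white mug, 80 mm diameter, 95 mm tall; origin at its underside
- jam_jar: bystander, leave alone: small amber jar with brass lid, 60 mm diameter, 70 mm tall; origin at its underside
- sugar_bowl: bystander, leave alone: blue bowl, 90 mm diameter, 50 mm tall; origin at its underside
- spoon: bystander, leave alone: steel teaspoon lying flat, 140 mm long
- paper_cup: bystander, leave alone: white cup, 80 mm diameter, 100 mm tall; origin at its underside
Not all that is in view belongs to the job. Leave any black or green look-alike of the gauge_blue alone.

How it is judged:
By the outcome, as a careful person would: the job done as asked, in the order asked, and still so for the second after the job is handed in, with the robot touching nothing.
Of gauge_yellow, gauge_red, gauge_blue only 2 to 3 are there at a start; the rules pass over those that are not, and their reading is None.
At some moment in a run one of gauge_yellow, gauge_red, gauge_blue may be knocked a few centimetres aside while the robot is not near it.
Once in a run the grip may slacken for a moment while it holds something.
It also fails if it takes over 210 s, if anything falls off the work surface, if the arm or the gripper's body presses on something with over 40 N, if the wrist force passes 120 N, or if a joint passes its speed limit or range.

## Working session

There is one attempt and no reset: what is moved stays moved. The work goes in short steps, Python scripts to look and compute and a tool call to move; the robot and the scene stay as the last step left them, time stands still between calls to the robot, and variables do not carry over. Pictures are saved under pics/ and viewed, and the job is handed in when it is done.

Besides the shell and the picture viewer there is one more tool, called after ">>>" as name([rows], argument=value, ...), one row to a line, values as JSON. jog_arm: Moves the arm, as the interface text tells. Its arguments: {"type":"object","properties":{"series":{"type":"array"},"force":{"type":"number"}},"required":["series"]}

```bash
ls; mkdir -p pics; cat > h.py <<'E'
from rig import r
import numpy as np, cv2
def snap(n,tag):
    p,d=r.grab_frame(n); cv2.imwrite(f'pics/{tag}.png',cv2.cvtColor(p,cv2.COLOR_RGB2BGR)); np.save(f'pics/{tag}.npy',d); return p,d
def world(n,d,u,v):
    c=r.get_calibration(n);K=np.array(c['mtx']);z=d[int(v),int(u)]
    return np.array(c['rotation'])@(np.linalg.inv(K)@np.array([u,v,1])*z)+np.array(c['position'])
def cloud(n,d):
    c=r.get_calibration(n);K=np.array(c['mtx']);v,u=np.mgrid[:384,:512]
    P=np.stack([(u-K[0,2])/K[0,0]*d,(v-K[1,2])/K[1,1]*d,d],-1)
    return P@np.array(c['rotation']).T+np.array(c['position'])
E
python3 - <<'E'
from h import *
for n in('side','top'):
    snap(n,n+'0'); c=r.get_calibration(n); print(c)
print(r.sense(), r.hold_point_z)
E
```

```text
pics
{'mtx': array([[392.00181379,   0.        , 256.90929818],
       [  0.        , 392.00181379, 190.79943622],
       [  0.        ,   0.        ,   1.        ]]), 'position': array([ 192.92961377, -858.78235612, 1036.71795208]), 'rotation': array([-2.32172553,  0.00480767, -0.32377497])}
{'mtx': array([[347.50378433,   0.        , 255.10415115],
       [  0.        , 347.50378433, 192.41808741],
       [  0.        ,   0.        ,   1.        ]]), 'position': array([ 392.49681024,   21.79635809, 1265.19413056]), 'rotation': array([-3.04481084e+00, -2.07680063e-03, -1.58725558e+00])}
{'clock': 0.1, 'qpos': array([ 1.12859421e+00,  3.53593464e-01,  1.63407097e+00, -2.49468116e-05,
        1.15520489e+00, -2.36129381e-03]), 'qvel': array([ 0.00072417, -0.00148528, -0.00250208, -0.00088444, -0.00221004,
        0.00101112]), 'joint_efforts': array([ 5.15078700e-04, -6.06359339e+01, -3.42816639e+01,  2.01675234e-04,
        3.99853147e-03, -7.81296734e-07]), 'eef_pos': array([265.92044018, 565.12438611, 230.62285751]), 'tcp_rot': array([-3.12608883,  1.56951945, -1.99512325]), 'contact_force': array([ 1.12804363, -0.72184777, -0.33701849]), 'wrist_torque': array([-0.01053033, -0.00834038,  0.01161769]), 'opening': 1.0026378220390275} 18.700000000000003
```

```bash
cat > h.py <<'E'
from rig import r
import numpy as np, cv2
from scipy.spatial.transform import Rotation as Ro
def snap(n,tag):
    p,d=r.grab_frame(n); cv2.imwrite(f'pics/{tag}.png',cv2.cvtColor(p,cv2.COLOR_RGB2BGR)); np.save(f'pics/{tag}.npy',d); return p,d
def cal(n):
    c=r.get_calibration(n); return np.array(c['mtx']),np.array(c['position']),Ro.from_euler('xyz',c['rotation']).as_matrix()
def cloud(n,d):
    K,p,R=cal(n);v,u=np.mgrid[:384,:512]
    P=np.stack([(u-K[0,2])/K[0,0]*d,(v-K[1,2])/K[1,1]*d,d],-1)
    return P@R.T+p
def ray(n,u,v,z):
    K,p,R=cal(n); q=R@np.linalg.inv(K)@np.array([u,v,1.]); return p+q*(z-p[2])/q[2]
def crop(tag,x0,y0,x1,y1,s,out):
    im=cv2.imread(f'pics/{tag}.png')[y0:y1,x0:x1]; cv2.imwrite(f'pics/{out}.png',cv2.resize(im,None,fx=s,fy=s,interpolation=cv2.INTER_CUBIC))
E
python3 - <<'E'
from h import *
for n in('side','top'):
    d=np.load(f'pics/{n}0.npy');P=cloud(n,d);print(n,P[200,250],P[300,250],P[300,100], r.sense()['clock'])
E
```

```text
side [499.06409423 150.74768796   5.33498454] [ 3.70036337e+02 -2.50538386e+02  1.80798041e-01] [ -53.53106037 -110.80849601    6.07104932] 0.1
top [487.51235421  36.19420413   3.42934114] [131.74917281  41.59052996  -0.17828854] [141.24737304 572.65527256   2.3850461 ] 0.1
```

View pics/top0.png

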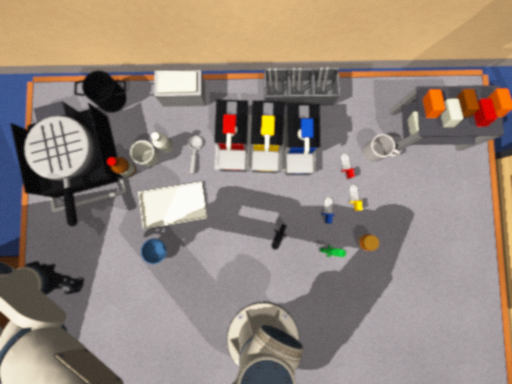

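View pics/side0.png

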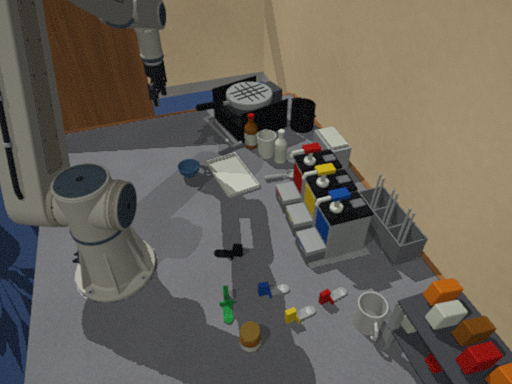

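```bash
python3 - <<'E'
from h import *
crop('top0',300,140,390,230,8,'c1'); crop('top0',200,90,330,180,6,'c2')
crop('side0',230,260,370,340,5,'c3')
d=np.load('pics/top0.npy');P=cloud('top',d)
im=cv2.cvtColor(cv2.imread('pics/top0.png'),cv2.COLOR_BGR2HSV)
H,S,V=[im[...,i].astype(int) for i in range(3)]
m={'red':((H<8)|(H>172)),'yellow':(H>20)&(H<35),'blue':(H>105)&(H<130)}
for k,b in m.items():
    b=(b&(S>150)&(V>80)).astype(np.uint8)
    n,l,st,ce=cv2.connectedComponentsWithStats(b)
    for i in range(1,n):
        if st[i,4]>15 and 200<ce[i,0]<400 and 90<ce[i,1]<280:
            q=P[l==i]; print(k,st[i],ce[i].round(1),np.median(q,0).round(),q[:,2].max().round(), q[q[:,2]>q[:,2].max()-6].mean(0).round())
E
```

```text
red [222 114  15  20 266] [228.6 123.2] [705.  96. 246.] 1265.0 [ 392.   22. 1265.]
red [219 143   7   6  35] [222.1 145.4] [660. 125. 136.] 172.0 [659. 115. 172.]
red [232 143  12   7  72] [237.5 145.8] [658.  73. 135.] 184.0 [657.  77. 180.]
red [343 169  12   9  68] [349.6 172.7] [ 577. -320.   46.] 54.0 [ 575. -324.   50.]
yellow [260 115  16  21 289] [267.4 124.8] [698. -22. 246.] 1265.0 [ 392.   22. 1265.]
yellow [254 144  10   7  62] [258.6 146.6] [655.   3. 132.] 179.0 [653.   0. 175.]
yellow [269 144  10   7  55] [273.7 147.3] [651. -46. 138.] 179.0 [652. -40. 178.]
yellow [350 200  13  11  95] [357.5 205. ] [ 461. -343.   34.] 54.0 [ 460. -347.   50.]
blue [300 118  14  20 243] [307.1 127. ] [ 687. -141.  247.] 252.0 [ 684. -142.  248.]
blue [290 147  13   6  73] [296.2 149.5] [ 642. -121.  129.] 178.0 [ 642. -116.  173.]
blue [310 147   5   5  20] [312.  148.9] [ 642. -170.  141.] 1265.0 [ 392.   22. 1265.]
blue [325 214   8   9  47] [328.8 217.7] [ 417. -239.   48.] 1265.0 [ 392.   22. 1265.]
```

View pics/c1.png

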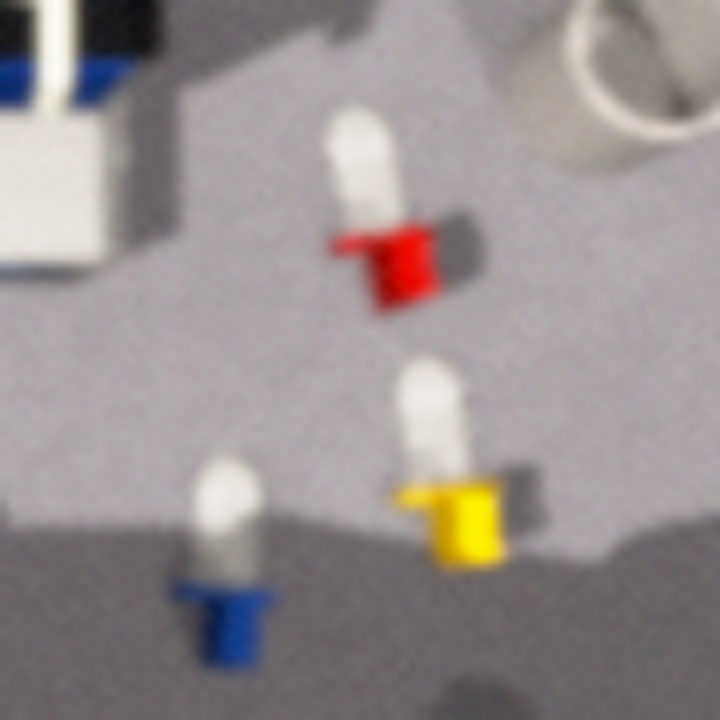

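View pics/c2.png

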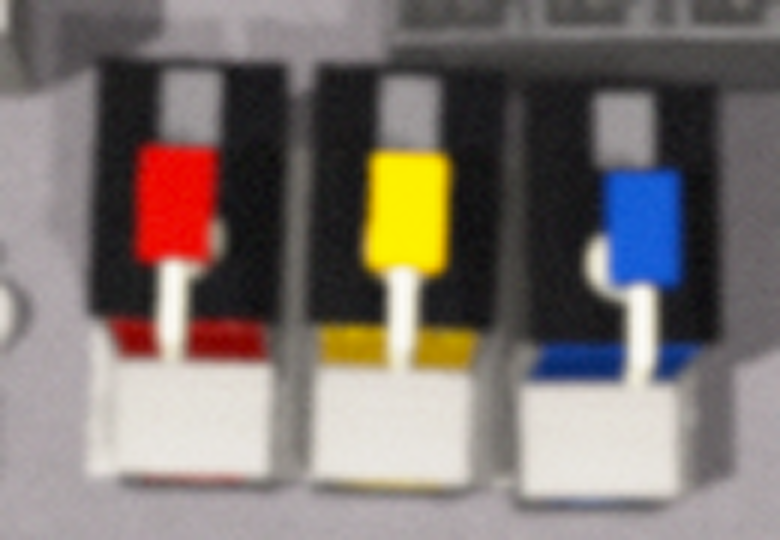

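View pics/c3.png

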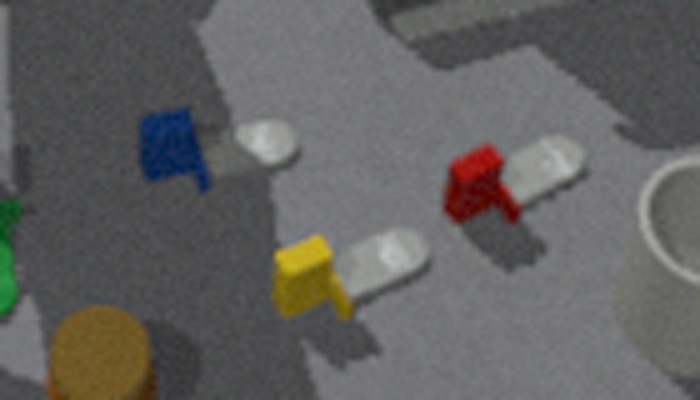

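```bash
python3 - <<'E'
from h import *
for n in('top','side'):
    d=np.load(f'pics/{n}0.npy');P=cloud(n,d)
    im=cv2.imread(f'pics/{n}0.png').astype(int); 
    sat=im.max(2)-im.min(2)
    b=((abs(P[...,2]-62)<8)&(P[...,0]>550)&(P[...,0]<720)&(P[...,1]>-220)&(P[...,1]<180)&(im.min(2)>100)).astype(np.uint8)
    b=cv2.morphologyEx(b,cv2.MORPH_OPEN,np.ones((3,3)))
    k,l,st,ce=cv2.connectedComponentsWithStats(b)
    for i in range(1,k):
        if st[i,4]<60: continue
        uv=np.argwhere(l==i)[:,::-1]
        q=np.array([ray(n,u,v,62) for u,v in uv])
        print(n,st[i],ce[i],'rect',[np.round(t,2) for t in cv2.minAreaRect(q[:,:2].astype(np.float32))],q.mean(0).round(1), 'z',np.median(P[l==i][:,2]))
print(Ro.from_euler('xyz',r.sense()['tcp_rot']).as_matrix().round(3))
E
```

```text
top [220 150  26  20 495] [232.32323232 159.41414141] rect [array([626.72,  94.95]), array([88.09, 67.64]), np.float64(89.08)] [627.   95.4  62. ] z 61.01858047357041
top [253 151  26  20 485] [265.12783505 160.57319588] rect [array([621.3 , -21.04]), array([87.92, 67.61]), np.float64(89.08)] [621.  -19.7  62. ] z 60.87133097181527
top [287 154  26  19 489] [299.50102249 163.04703476] rect [array([ 610.48, -140.19]), array([88.55, 63.98]), np.float64(89.08)] [ 610.3 -140.1   62. ] z 60.97028823228857
side [275 181  25  20 325] [287.60615385 190.57230769] rect [array([626.34,  98.36]), array([93.06, 71.28]), np.float64(87.65)] [627.1  98.2  62. ] z 63.46563252695387
side [287 202  25  23 388] [298.72164948 212.88917526] rect [array([620.61, -17.52]), array([93.63, 69.26]), np.float64(86.25)] [621.4 -18.6  62. ] z 63.46519340463158
side [297 227  29  26 470] [310.7106383  239.64468085] rect [array([ 610.88, -138.95]), array([93.34, 69.6 ]), np.float64(88.83)] [ 611.2 -140.7   62. ] z 63.23099605522373
[[-0.001 -0.905  0.426]
 [-0.001  0.426  0.905]
 [-1.    -0.    -0.001]]
```

```bash
cat >> h.py <<'E'
def rect(n,tag,z,x0,x1,y0,y1,s,out):
    # rectified plane view: image right = -y, image up = +x ; s px/mm
    im=cv2.imread(f'pics/{tag}.png'); K,p,R=cal(n)
    W=int((y1-y0)*s);Hh=int((x1-x0)*s); a,b=np.meshgrid(np.arange(W),np.arange(Hh))
    X=np.stack([x1-b/s,y1-a/s,np.full(a.shape,float(z))],-1)
    c=(X-p)@R; uv=c@K.T; u=(uv[...,0]/uv[...,2]).astype(np.float32);v=(uv[...,1]/uv[...,2]).astype(np.float32)
    o=cv2.remap(im,u,v,cv2.INTER_CUBIC)
    if out: cv2.imwrite(f'pics/{out}.png',o)
    return o
E
python3 - <<'E'
from h import *
rect('top','top0',62,560,680,-200,160,2,'r62t');rect('side','side0',62,560,680,-200,160,2,'r62s')
# subpixel edges
for n in('top','side'):
  g=cv2.cvtColor(rect(n,n+'0',62,560,680,-220,170,2,None),cv2.COLOR_BGR2GRAY).astype(float); g=cv2.GaussianBlur(g,(0,0),1.5)
  for nm,cx,cy in(('red',627,96),('yel',621,-19.5),('blu',610.5,-140)):
    def fit(axis,lo,hi,pos,sign):
        pts=[]
        for t in np.arange(lo,hi,1.0):
            if axis=='x': # front edge, scan x at y=t
                xs=np.arange(pos-8,pos+8,.25); f=cv2.remap(g.astype(np.float32),np.float32([(170-t)*2]*len(xs)),np.float32((680-xs)*2),cv2.INTER_LINEAR).ravel()
                pts.append((t,xs[np.argmax(sign*np.gradient(f))]))
            else:
                ys=np.arange(pos-8,pos+8,.25); f=cv2.remap(g.astype(np.float32),np.float32((170-ys)*2),np.float32([(680-t)*2]*len(ys)),cv2.INTER_LINEAR).ravel()
                pts.append((t,ys[np.argmax(sign*np.gradient(f))]))
        pts=np.array(pts); 
        l=cv2.fitLine(pts.astype(np.float32),cv2.DIST_HUBER,0,.01,.01).ravel(); m=l[1]/l[0]
        return round(float(m*57.3),2), round(float(l[3]+m*((lo+hi)/2-l[2])),2)
    print(n,nm,'front',fit('x',cy-38,cy+38,cx-33,1),'left',fit('y',cx-28,cx+12,cy+45,-1),'right',fit('y',cx-28,cx+12,cy-45,1))
E
```

```text
top red front (1.55, 593.09) left (2.77, 142.01) right (-5.86, 53.23)
top yel front (1.62, 587.21) left (-2.26, 27.26) right (-4.43, -64.1)
top blu front (0.94, 577.8) left (3.92, -93.45) right (2.8, -185.34)
side red front (3.89, 593.48) left (-5.72, 144.25) right (-3.37, 53.39)
side yel front (2.57, 586.01) left (-2.37, 29.4) right (-3.92, -62.32)
side blu front (-0.13, 577.12) left (0.15, -92.26) right (-0.91, -183.97)
```

View pics/r62t.png

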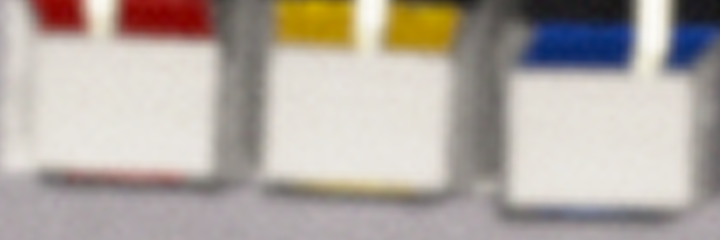

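View pics/r62s.png

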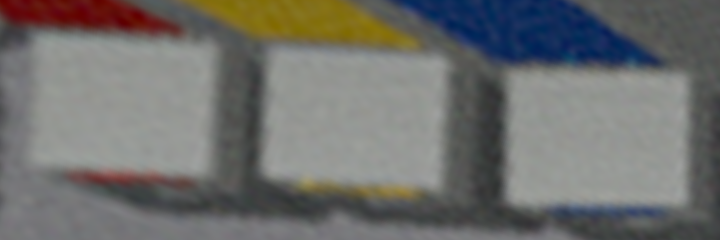

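```bash
python3 - <<'E'
from h import *
from scipy.spatial import cKDTree
hues={'red':(0,'b'),'yel':(28,'y'),'blu':(113,'b')}
for n in('top','side'):
    o=rect(n,n+'0',248,640,760,-220,170,2,f'r248{n}')
    hsv=cv2.cvtColor(o,cv2.COLOR_BGR2HSV).astype(int)
    for nm,h in(('red',0),('yel',28),('blu',112)):
        dh=abs(hsv[...,0]-h);dh=np.minimum(dh,180-dh)
        b=((dh<14)&(hsv[...,1]>150)&(hsv[...,2]>110)).astype(np.uint8)
        b=cv2.morphologyEx(b,cv2.MORPH_OPEN,np.ones((9,9)))
        k,l,st,ce=cv2.connectedComponentsWithStats(b);i=1+np.argmax(st[1:,4])
        v,u=np.nonzero(l==i);q=np.stack([760-v/2,170-u/2],1).astype(np.float32)
        print(n,nm,[np.round(t,2) for t in cv2.minAreaRect(q)],q.mean(0))
E
```

```text
top red [array([700.3 ,  93.18]), array([40.98, 61.13]), np.float64(88.98)] [700.9248   93.73397]
top yel [array([693.4 , -21.83]), array([42.96, 63.48]), np.float64(86.28)] [694.19495  -22.292784]
top blu [array([ 683.75, -139.5 ]), array([59.5, 38. ]), np.float64(0.0)] [ 685.3697 -140.44  ]
side red [array([699.17,  90.55]), array([36.58, 58.52]), np.float64(89.27)] [699.86035  91.21108]
side yel [array([692.89, -28.06]), array([48.84, 63.4 ]), np.float64(86.82)] [693.0604   -27.495049]
side blu [array([ 683.26, -140.85]), array([34.66, 57.99]), np.float64(88.9)] [ 683.2975  -140.96251]
```

View pics/r248top.png

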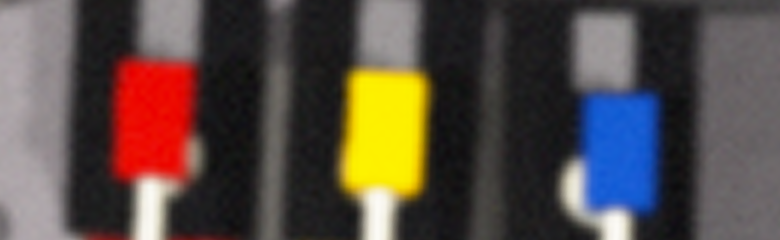

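View pics/r248side.png

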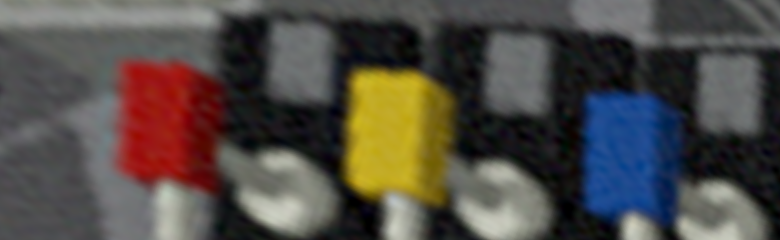

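```bash
cat > fit.py <<'E'
from h import *
from scipy.optimize import minimize
def fitport(n,tag,cx,cy):
    K,p,R=cal(n); im=cv2.cvtColor(cv2.imread(f'pics/{tag}.png'),cv2.COLOR_BGR2GRAY).astype(np.float32)
    def samp(X):
        c=(X-p)@R; uv=c@K.T; return cv2.remap(im,(uv[:,0]/uv[:,2]).astype(np.float32)[None],(uv[:,1]/uv[:,2]).astype(np.float32)[None],cv2.INTER_CUBIC).ravel()
    def cost(q):
        x,y,a=q[0],q[1],np.radians(q[2]); s=0
        ex=np.array([np.cos(a),np.sin(a),0]);ey=np.array([-np.sin(a),np.cos(a),0]);o=np.array([x,y,62.])
        for k in (1.,2.5,4.):
            t=np.arange(-42,42,1.)[:,None]; s+=(samp(o+t*ey+ex*k)-samp(o+t*ey-ex*k)).mean()
            t=np.arange(4,50,1.)[:,None]
            for sg in(1,-1): s+=.6*(samp(o+t*ex+sg*ey*(45-k))-samp(o+t*ex+sg*ey*(45+k))).mean()
        return -s
    best=min((minimize(cost,[cx+dx,cy+dy,a],method='Nelder-Mead',options=dict(initial_simplex=np.array([[cx+dx,cy+dy,a],[cx+dx+2,cy+dy,a],[cx+dx,cy+dy+2,a],[cx+dx,cy+dy,a+2]]))) for dx in(-1,1) for dy in(-1,1) for a in(-3,0,3)),key=lambda z:z.fun)
    return best.x.round(2),round(best.fun,1)
if __name__=='__main__':
    for n in('top','side'):
        for nm,x,y in(('red',594,96),('yel',588,-19),('blu',577.5,-140)): print(n,nm,fitport(n,n+'0',x,y))
E
python3 fit.py
```

```text
top red (array([593.82,  98.81,  -2.74]), np.float64(-295.6))
top yel (array([587.38, -16.04,  -3.74]), np.float64(-343.4))
top blu (array([ 577.14, -138.69,   -0.93]), np.float64(-364.0))
side red (array([593.89, 100.14,  -3.74]), np.float64(-241.5))
side yel (array([586.75, -14.57,  -3.84]), np.float64(-281.7))
side blu (array([ 5.7718e+02, -1.3803e+02, -1.3000e-01]), np.float64(-357.6))
```

```bash
python3 - <<'E'
from h import *
a=rect('top','top0',6,380,640,-400,-200,2.2,None);b=rect('side','side0',6,380,640,-400,-200,2.2,None)
o=np.hstack([a,b]); 
cv2.imwrite('pics/g6.png',cv2.resize(o,None,fx=.9,fy=.9)); print(o.shape)
a=rect('top','top0',50,380,640,-400,-200,2.2,None);b=rect('side','side0',50,380,640,-400,-200,2.2,None)
cv2.imwrite('pics/g50.png',cv2.resize(np.hstack([a,b]),None,fx=.9,fy=.9))
E
```

```text
(572, 880, 3)
```

View pics/g6.png

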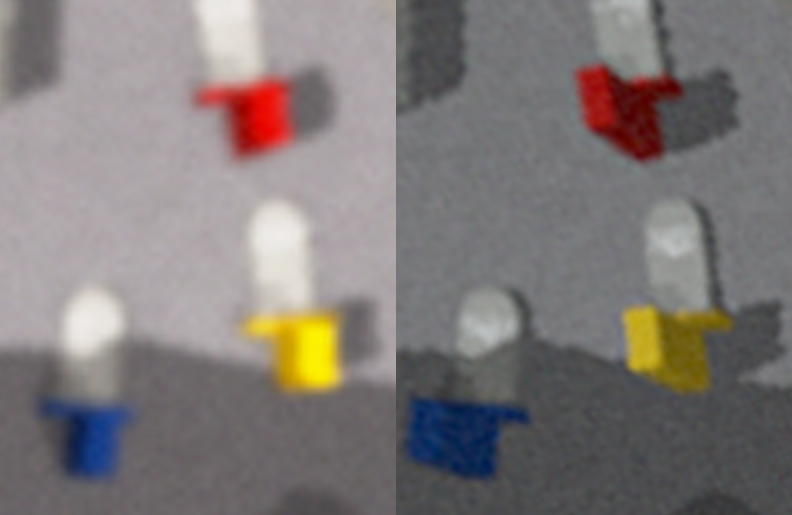

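View pics/g50.png

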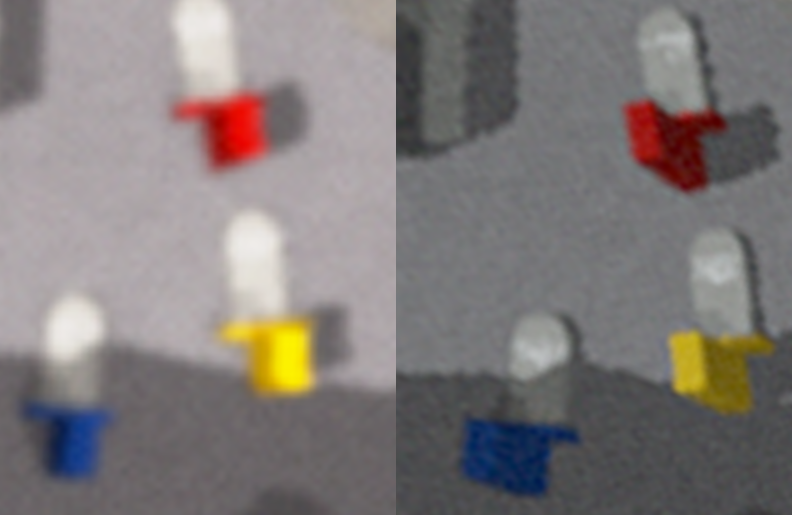

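```bash
cat > plan.py <<'E'
from h import *
H=18.7
def Rt(yaw,tilt):  # fingers down, leaning forward by tilt; jaws z=-y
    a,t=np.radians(yaw),np.radians(tilt)
    Rz=Ro.from_euler('z',a).as_matrix()
    x=np.array([np.sin(t),0,-np.cos(t)]);z=np.array([0,-1.,0]);y=np.cross(z,x)
    return Rz@np.stack([x,y,z],1)
def cur():
    s=r.sense(); return np.array(s['eef_pos']),Ro.from_euler('xyz',s['tcp_rot']).as_matrix(),s
def tcp_for(ox,oy,oz,yaw,tilt,gx=-22,gz=34):
    a=np.radians(yaw); c=np.array([ox+np.cos(a)*gx,oy+np.sin(a)*gx,oz+gz]); return c+H*Rt(yaw,tilt)[:,0]
def go(p,yaw,tilt):
    q,R,s=cur(); Rn=Rt(yaw,tilt); rv=Ro.from_matrix(R.T@Rn).as_rotvec(degrees=True)
    d=np.array(p)-q
    print('tgt',np.round(p,1),'now',q.round(1),'rotvec',rv.round(2),'shift cm before turn',(R.T@d/10).round(2),'after turn',(Rn.T@d/10).round(2))
def st():
    q,R,s=cur(); print('t',round(s['clock'],2),'p',q.round(1),'rpy',np.degrees(s['tcp_rot']).round(1),'F',np.round(s['contact_force'],1),'op',round(s['opening'],3),'q',np.round(s['qpos'],2))
E
python3 - <<'E'
from plan import *
go(tcp_for(436,-245,150,-3,20),-3,20)
E
```

```text
tgt [ 420.4 -244.2  166.4] now [265.9 565.1 230.6] rotvec [155.65 -27.46   5.48] shift cm before turn [  6.51 -48.44 -66.64] after turn [12.76 16.28 80.01]
```

>>> jog_arm([
  [0, 0, 0, 0, -2.42, -3.33, 1],
  [0, 0, 0, 0, -2.42, -3.33, 1],
  [0, 0, 0, 0, -2.42, -3.33, 1],
  [0, 0, 0, 0, -2.42, -3.33, 1],
  [0, 0, 0, 0, -2.42, -3.33, 1],
  [0, 0, 0, 0, -2.42, -3.33, 1],
  [0, 0, 0, 0, -2.42, -3.33, 1],
  [0, 0, 0, 0, -2.42, -3.33, 1],
  [0, 0, 0, 0, -2.42, -3.33, 1],
  [0, 0, 0, 0, -2.42, -3.33, 1],
  [0, 0, 0, 0, -2.42, -3.33, 1],
  [0, 0, 0, 0, -2.42, -3.33, 1],
  [0, 0, 0, 0, -2.42, -3.33, 1],
  [0, 0, 0, 0, -2.42, -3.33, 1],
  [0, 0, 0, 0, -2.42, -3.33, 1],
  [0, 0, 0, 0, -2.42, -3.33, 1],
  [0, 0, 0, 0, -2.42, -3.33, 1],
  [0, 0, 0, 0, -2.42, -3.33, 1],
  [0, 0, 0, 0, -2.42, -3.33, 1],
  [0, 0, 0, 0, -2.42, -3.33, 1],
])

```text
clock: 2.1
eef_pos: [420.3, -244.9, 231.1]
tcp_rot: [1.236, 1.57, 2.366]
contact_force: [0.0, 0.2, 0.1]
opening: 1.002
```

```bash
python3 - <<'E'
from plan import *
st();go(tcp_for(436,-245,150,-3,20),-3,20)
E
```

```text
t 2.1 p [ 420.3 -244.9  231.1] rpy [ 70.8  90.  135.6] F [0.  0.2 0.1] op 1.002 q [-0.53  0.14  1.92  0.    1.08 -1.66]
tgt [ 420.4 -244.2  166.4] now [ 420.3 -244.9  231.1] rotvec [155.62 -27.47   5.37] shift cm before turn [6.46 0.01 0.07] after turn [ 6.08 -2.2  -0.08]
```

>>> jog_arm([
  [7.78, -1.37, 0.27, 0, 0, 0, 1],
  [7.78, -1.37, 0.27, 0, 0, 0, 1],
  [7.78, -1.37, 0.27, 0, 0, 0, 1],
  [7.78, -1.37, 0.27, 0, 0, 0, 1],
  [7.78, -1.37, 0.27, 0, 0, 0, 1],
  [7.78, -1.37, 0.27, 0, 0, 0, 1],
  [7.78, -1.37, 0.27, 0, 0, 0, 1],
  [7.78, -1.37, 0.27, 0, 0, 0, 1],
  [7.78, -1.37, 0.27, 0, 0, 0, 1],
  [7.78, -1.37, 0.27, 0, 0, 0, 1],
  [7.78, -1.37, 0.27, 0, 0, 0, 1],
  [7.78, -1.37, 0.27, 0, 0, 0, 1],
  [7.78, -1.37, 0.27, 0, 0, 0, 1],
  [7.78, -1.37, 0.27, 0, 0, 0, 1],
  [7.78, -1.37, 0.27, 0, 0, 0, 1],
  [7.78, -1.37, 0.27, 0, 0, 0, 1],
  [7.78, -1.37, 0.27, 0, 0, 0, 1],
  [7.78, -1.37, 0.27, 0, 0, 0, 1],
  [7.78, -1.37, 0.27, 0, 0, 0, 1],
  [7.78, -1.37, 0.27, 0, 0, 0, 1],
])

```text
clock: 4.1
eef_pos: [420.1, -243.0, 231.0]
tcp_rot: [1.575, 1.222, -0.053]
contact_force: [-0.2, 0.1, -0.9]
opening: 1.0
```

```bash
python3 - <<'E'
from plan import *
st();go(tcp_for(436,-245,0,-3,20),-3,20)
snap('side','s1');snap('top','t1')
crop('s1',200,200,360,340,4,'c4')
E
```

```text
t 4.1 p [ 420.1 -243.   231. ] rpy [90.3 70.  -3. ] F [-0.2  0.1 -0.9] op 1.0 q [-0.67 -0.01  2.13  0.29  0.75  0.77]
tgt [ 420.4 -244.2   16.4] now [ 420.1 -243.   231. ] rotvec [-0.28  0.01  0.04] shift cm before turn [20.18 -7.29  0.15] after turn [20.17 -7.31  0.12]
```

View pics/c4.png

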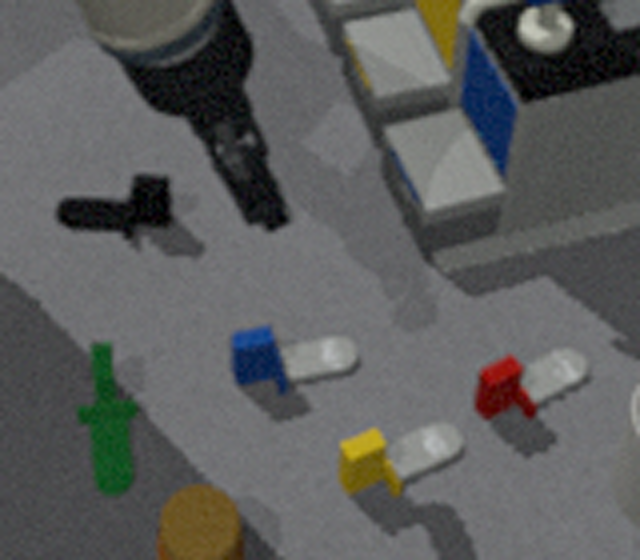

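View pics/t1.png

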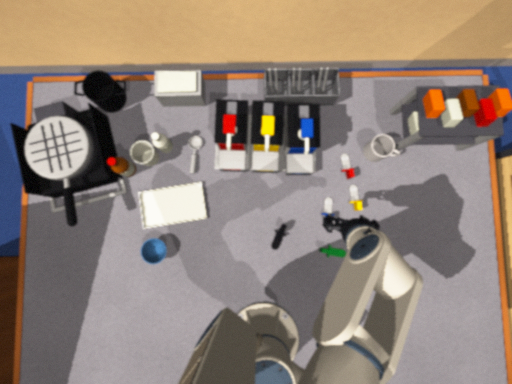

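>>> jog_arm([
  [0, 0, 0, 2.01, -0.73, 0.01, 0.6],
  [0, 0, 0, 2.01, -0.73, 0.01, 0.6],
  [0, 0, 0, 2.01, -0.73, 0.01, 0.6],
  [0, 0, 0, 2.01, -0.73, 0.01, 0.6],
  [0, 0, 0, 2.01, -0.73, 0.01, 0.6],
  [0, 0, 0, 2.01, -0.73, 0.01, 0.6],
  [0, 0, 0, 2.01, -0.73, 0.01, 0.6],
  [0, 0, 0, 2.01, -0.73, 0.01, 0.6],
])

```text
clock: 5.0
eef_pos: [420.6, -244.2, 59.3]
tcp_rot: [1.567, 1.222, -0.05]
contact_force: [0.3, -0.4, 0.4]
opening: 0.599
```

```bash
python3 - <<'E'
from plan import *
st();go(tcp_for(436,-245,0,-3,20),-3,20)
snap('side','s2');snap('top','t2')
crop('s2',230,240,340,310,6,'c5');crop('t2',300,170,390,230,7,'c6')
E
```

```text
t 5.0 p [ 420.6 -244.2   59.3] rpy [89.8 70.  -2.9] F [ 0.3 -0.4  0.4] op 0.599 q [-0.67  0.32  2.27  0.66  0.33  0.34]
tgt [ 420.4 -244.2   16.4] now [ 420.6 -244.2   59.3] rotvec [ 0.33 -0.04  0.04] shift cm before turn [ 4.03 -1.48 -0.  ] after turn [ 4.02 -1.48  0.  ]
```

View pics/c5.png

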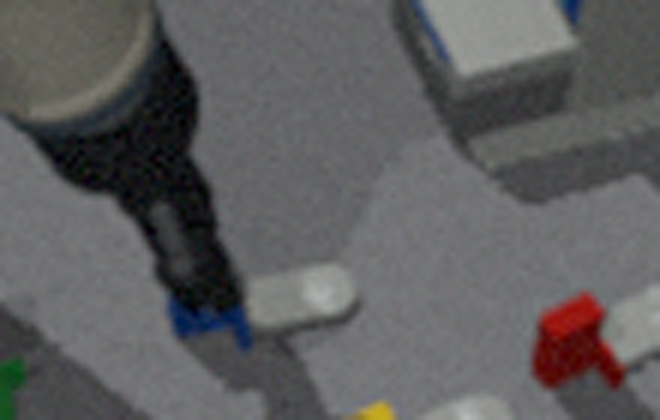

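View pics/c6.png

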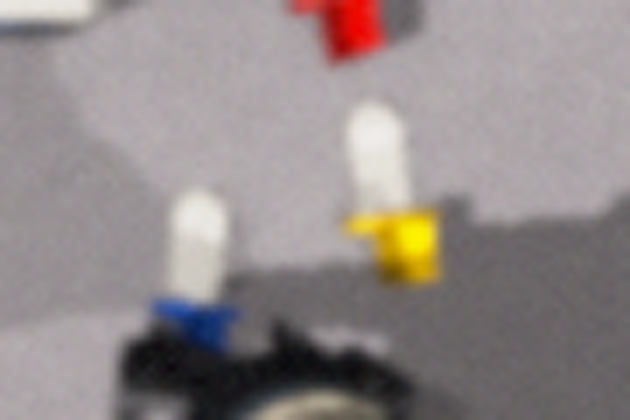

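>>> jog_arm([
  [0, 0, 0, 1.34, -0.49, 0, 0.6],
  [0, 0, 0, 1.34, -0.49, 0, 0.6],
  [0, 0, 0, 1.34, -0.5, 0, 0.6],
  [0, 0, 0, 0, 0, 0, 0],
  [0, 0, 0, 0, 0, 0, 0],
  [0, 0, 0, 0, 0, 0, 0],
  [0, 0, 0, 0, 0, 0, 0],
  [0, 0, 0, 0, 0, 0, 0],
  [0, 0, 0, 0, 0, 0, 0],
  [0, 0, 0, 0, 0, 0, 0],
], force=70)

```text
clock: 6.1
eef_pos: [420.8, -244.2, 18.4]
tcp_rot: [1.569, 1.221, -0.053]
contact_force: [-2.3, 0.7, 7.8]
opening: 0.179
```

```bash
python3 - <<'E'
from plan import *
st();
snap('side','s3');snap('top','t3')
crop('s3',230,240,340,310,6,'c7');crop('t3',300,170,390,230,7,'c8')
E
```

```text
t 6.1 p [ 420.8 -244.2   18.4] rpy [89.9 69.9 -3. ] F [-2.3  0.7  7.8] op 0.179 q [-0.67  0.42  2.29  0.95  0.25  0.05]
```

View pics/c7.png

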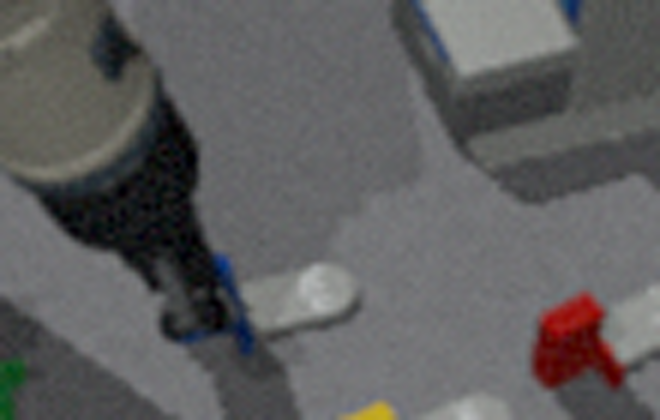

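View pics/c8.png

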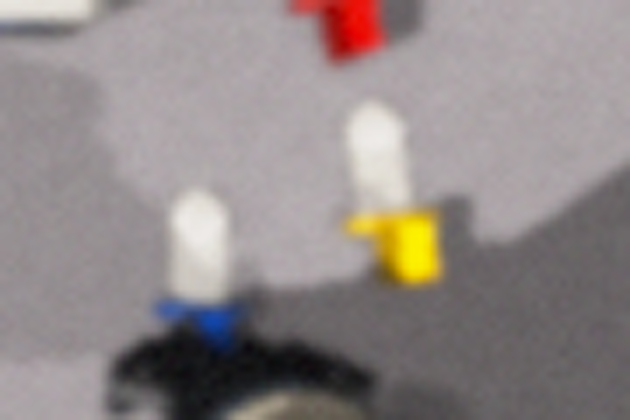

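```bash
cat >> plan.py <<'E'
ports={'blue':(577.2,-138.4,-.6),'yellow':(587.1,-15.3,-3.8),'red':(593.9,99.3,-3.0)}
def held(port,back,dz,off=-15.5,oz=18.4,tilt=20,dy=0):
    x,y,a=ports[port];c,s=np.cos(np.radians(a)),np.sin(np.radians(a))
    b=off-back; go([x+c*b-s*dy,y+s*b+c*dy,34+oz+dz],a,tilt)
E
python3 - <<'E'
from plan import *
held('blue',85,2)
E
```

```text
tgt [ 476.7 -137.3   54.4] now [ 420.8 -244.2   18.4] rotvec [-2.16  0.83 -0.06] shift cm before turn [ -1.66   5.97 -10.95] after turn [ -1.51   6.38 -10.74]
```

>>> jog_arm([
  [0, 0, 0, -0.85, 0.31, 0, 0],
  [0, 0, 0, -0.85, 0.31, 0, 0],
  [0, 0, 0, -0.85, 0.31, 0, 0],
  [0, 0, 0, -0.84, 0.31, 0, 0],
  [-2.16, 0.83, -0.06, 0, 0, 0, 0],
  [0, 0, 0, 0.23, 0.64, -1.34, 0],
  [0, 0, 0, 0.23, 0.64, -1.34, 0],
  [0, 0, 0, 0.23, 0.64, -1.34, 0],
  [0, 0, 0, 0.23, 0.64, -1.34, 0],
  [0, 0, 0, 0.23, 0.64, -1.34, 0],
  [0, 0, 0, 0.23, 0.64, -1.34, 0],
  [0, 0, 0, 0.23, 0.64, -1.34, 0],
  [0, 0, 0, 0.23, 0.64, -1.34, 0],
  [0, 0, 0, 0, 0, 0, 0],
])

```text
clock: 7.6
eef_pos: [476.6, -136.3, 54.2]
tcp_rot: [1.573, 1.223, -0.007]
contact_force: [0.5, -1.1, -0.6]
opening: 0.18
```

```bash
python3 - <<'E'
from plan import *
st();held('blue',85,2)
snap('side','s4');snap('top','t4')
a=rect('top','t4',42,450,640,-220,-60,2.5,None);b=rect('side','s4',42,450,640,-220,-60,2.5,None)
cv2.imwrite('pics/p4.png',np.hstack([a,b]))
E
```

```text
t 7.6 p [ 476.6 -136.3   54.2] rpy [90.1 70.1 -0.4] F [ 0.5 -1.1 -0.6] op 0.18 q [-0.36  0.33  2.28  0.53  0.24  0.72]
tgt [ 476.7 -137.3   54.4] now [ 476.6 -136.3   54.2] rotvec [ 0.08 -0.07  0.06] shift cm before turn [-0.02  0.02  0.11] after turn [-0.02  0.02  0.11]
```

View pics/p4.png

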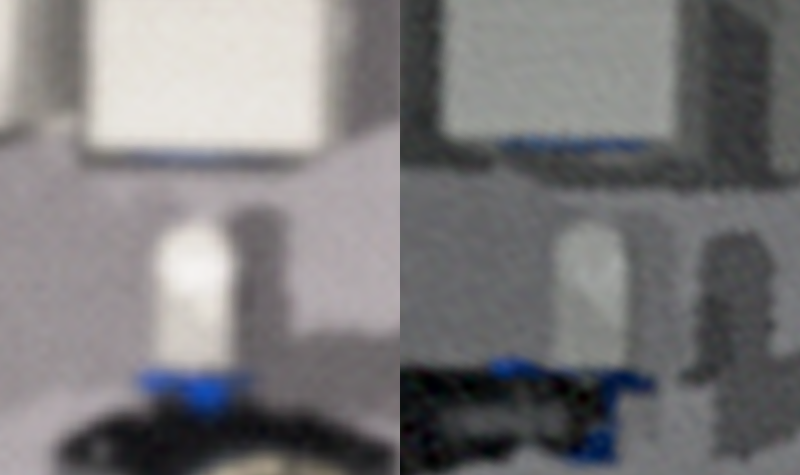

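```bash
cat > fitb.py <<'E'
from h import *
from scipy.optimize import minimize
def fitblade(n,tag,x0,y0,a0,z=42,k_=(1.,2.5,4.)):
    """edge fit of blade: returns tip x, centreline y at blade middle (30 mm back of tip), yaw"""
    K,p,R=cal(n); im=cv2.cvtColor(cv2.imread(f'pics/{tag}.png'),cv2.COLOR_BGR2GRAY).astype(np.float32)
    def samp(X):
        c=(X-p)@R; uv=c@K.T; return cv2.remap(im,(uv[:,0]/uv[:,2]).astype(np.float32)[None],(uv[:,1]/uv[:,2]).astype(np.float32)[None],cv2.INTER_CUBIC).ravel()
    def cost(q):
        x,y,a=q[0],q[1],np.radians(q[2]); s=0
        ex=np.array([np.cos(a),np.sin(a),0]);ey=np.array([-np.sin(a),np.cos(a),0]);o=np.array([x,y,z*1.])
        for k in k_:
            t=np.arange(14,50,1.)[:,None]
            for sg in(1,-1): s+=(samp(o-t*ex+sg*ey*(14-k))-samp(o-t*ex+sg*ey*(14+k))).mean()
            th=np.radians(np.arange(-70,71,5))[:,None]; c=o-14*ex; dirn=np.cos(th)*ex+np.sin(th)*ey
            s+=(samp(c+dirn*(14-k))-samp(c+dirn*(14+k))).mean()
        return -s
    best=min((minimize(cost,[x0+dx,y0+dy,a0+a],method='Nelder-Mead') for dx in(-2,2) for dy in(-2,2) for a in(-2,2)),key=lambda q:q.fun)
    return best.x.round(2),round(best.fun,1)
E
python3 - <<'E'
from fitb import *; from fit import fitport
print(fitblade('top','t4',552,-138,-.5),fitblade('side','s4',552,-137,-.5))
print(fitport('top','t4',577,-138.5),fitport('side','s4',577,-138.3))
E
```

```text
(array([ 550.35, -139.45,   -2.48]), np.float64(-415.2)) (array([ 551.53, -135.36,    1.54]), np.float64(-274.5))
(array([ 577.13, -138.88,   -0.93]), np.float64(-369.8)) (array([ 5.7716e+02, -1.3808e+02, -1.1000e-01]), np.float64(-347.8))
```

>>> jog_arm([
  [0, 0, 0, 0, 0.02, 0.11, 0],
  [0, 0, 0, 0.34, 0.94, 0, 0],
  [0, 0, 0, 0.34, 0.94, 0, 0],
  [0, 0, 0, 0.17, 0.47, 0, 0],
  [0, 0, 0, 0.17, 0.47, 0, 0],
  [0, 0, 0, 0.17, 0.47, 0, 0],
  [0, 0, 0, 0.17, 0.47, 0, 0],
  [0, 0, 0, 0, 0, 0, 0],
])

```text
clock: 8.5
eef_pos: [516.8, -139.0, 53.9]
tcp_rot: [1.573, 1.223, -0.009]
contact_force: [0.7, 0.9, -0.5]
opening: 0.176
```

```bash
python3 - <<'E'
from plan import *
st();held('blue',0,2,off=-14.5)
snap('side','s5');snap('top','t5')
a=rect('top','t5',42,450,640,-220,-60,2.5,None);b=rect('side','s5',42,450,640,-220,-60,2.5,None)
cv2.imwrite('pics/p5.png',np.hstack([a,b]))
E
```

```text
t 8.5 p [ 516.8 -139.    53.9] rpy [90.1 70.1 -0.5] F [ 0.7  0.9 -0.5] op 0.176 q [-0.34  0.37  2.2   0.43  0.26  0.84]
tgt [ 562.7 -138.2   54.4] now [ 516.8 -139.    53.9] rotvec [-0.03 -0.03  0.05] shift cm before turn [ 1.52  4.33 -0.13] after turn [ 1.52  4.33 -0.13]
```

View pics/p5.png

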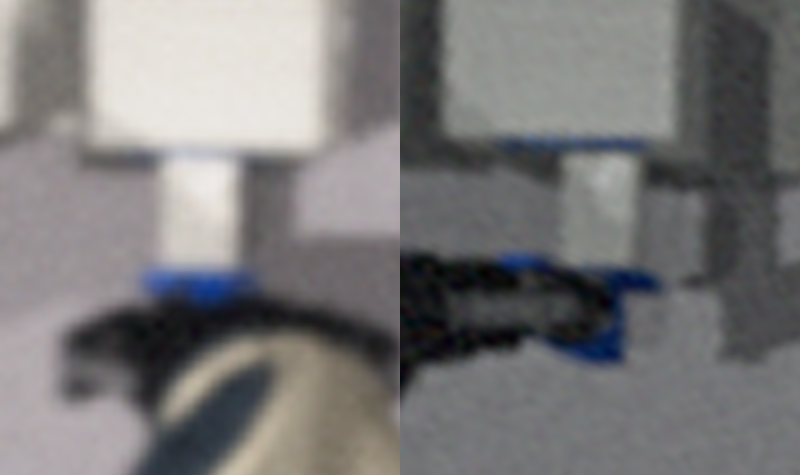

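>>> jog_arm([
  [0, 0, 0, 0.17, 0.47, -0.02, 0],
  [0, 0, 0, 0.17, 0.47, -0.02, 0],
  [0, 0, 0, 0.17, 0.47, 0, 0],
  [0, 0, 0, 0.17, 0.47, 0, 0],
  [0, 0, 0, 0.17, 0.47, 0, 0],
  [0, 0, 0, 0.17, 0.47, 0, 0],
  [0, 0, 0, 0.17, 0.47, 0, 0],
  [0, 0, 0, 0.17, 0.47, 0, 0],
  [0, 0, 0, 0, 0, 0, 0],
])

```text
clock: 9.5
eef_pos: [557.0, -139.0, 54.0]
tcp_rot: [1.573, 1.222, -0.009]
contact_force: [-0.3, 0.1, -1.6]
opening: 0.179
```

```bash
python3 - <<'E'
from plan import *
st();held('blue',0,2,off=-14.5)
E
```

```text
t 9.5 p [ 557. -139.   54.] rpy [90.1 70.  -0.5] F [-0.3  0.1 -1.6] op 0.179 q [-0.31  0.41  2.12  0.36  0.29  0.95]
tgt [ 562.7 -138.2   54.4] now [ 557. -139.   54.] rotvec [-0.03 -0.03  0.04] shift cm before turn [ 0.15  0.55 -0.08] after turn [ 0.15  0.55 -0.08]
```

Now the last ~6 mm, in small steps to contact.

>>> jog_arm([
  [0, 0, 0, 0.07, 0.19, 0, 0],
  [0, 0, 0, 0.07, 0.19, 0, 0],
  [0, 0, 0, 0.07, 0.19, 0, 0],
  [0, 0, 0, 0, 0, 0, 0],
])

```text
clock: 9.9
eef_pos: [562.5, -139.0, 53.9]
tcp_rot: [1.573, 1.223, -0.009]
contact_force: [-0.5, -0.3, -1.5]
opening: 0.175
```

```bash
python3 - <<'E'
from plan import *
st()
E
```

```text
t 9.9 p [ 562.5 -139.    53.9] rpy [90.1 70.1 -0.5] F [-0.5 -0.3 -1.5] op 0.175 q [-0.3   0.42  2.11  0.35  0.3   0.96]
```

>>> jog_arm([
  [0, 0, 0, 0.05, 0.14, 0, 0],
  [0, 0, 0, 0.05, 0.14, 0, 0],
  [0, 0, 0, 0, 0, 0, 0],
])

```text
clock: 10.2
eef_pos: [564.0, -138.7, 53.2]
tcp_rot: [1.576, 1.225, -0.006]
contact_force: [-3.9, -0.9, -0.9]
opening: 0.174
```

```bash
python3 - <<'E'
from plan import *
st()
E
```

```text
t 10.2 p [ 564.  -138.7   53.2] rpy [90.3 70.2 -0.4] F [-3.9 -0.9 -0.9] op 0.174 q [-0.3   0.42  2.11  0.34  0.3   0.97]
```

>>> jog_arm([
  [0, 0, 0, 0.05, 0.14, 0, 0],
  [0, 0, 0, 0.05, 0.14, 0, 0],
  [0, 0, 0, 0, 0, 0, 0],
])

```text
clock: 10.5
eef_pos: [564.0, -138.4, 52.7]
tcp_rot: [1.58, 1.229, -0.002]
contact_force: [-21.7, -4.0, 16.4]
opening: 0.172
```

```bash
python3 - <<'E'
from plan import *
st()
snap('side','s6');snap('top','t6')
a=rect('top','t6',42,450,640,-220,-60,2.5,None);b=rect('side','s6',42,450,640,-220,-60,2.5,None)
cv2.imwrite('pics/p6.png',np.hstack([a,b]))
E
```

```text
t 10.5 p [ 564.  -138.4   52.7] rpy [90.5 70.4 -0.1] F [-21.7  -4.   16.4] op 0.172 q [-0.3   0.42  2.1   0.33  0.31  0.98]
```

View pics/p6.png

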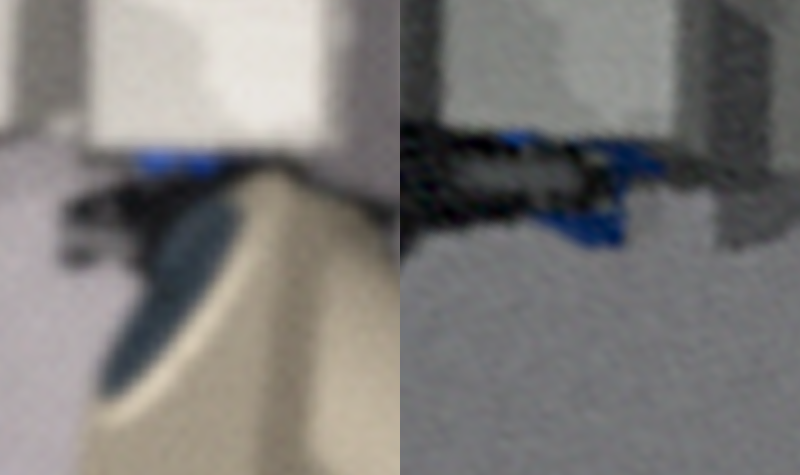

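>>> jog_arm([
  [0, 0, 0, -0.07, -0.19, 0, 0],
  [0, 0, 0, 0, 0, 0, 0],
  [0, 0, 0, 0, 0, 0, 0.55],
  [0, 0, 0, 0, 0, 0, 0.55],
  [0, 0, 0, 0, 0, 0, 0.55],
  [0, 0, 0, 0, 0, 0, 0.55],
  [0, 0, 0, 0, 0, 0, 0.55],
])

```text
clock: 11.3
eef_pos: [566.4, -139.0, 53.9]
tcp_rot: [1.573, 1.223, -0.009]
contact_force: [1.2, -0.2, 0.1]
opening: 0.552
```

```bash
python3 - <<'E'
from plan import *
st()
E
```

```text
t 11.3 p [ 566.4 -139.    53.9] rpy [90.1 70.1 -0.5] F [ 1.2 -0.2  0.1] op 0.552 q [-0.3   0.42  2.1   0.34  0.3   0.97]
```

>>> jog_arm([
  [0, 0, 0, -2, 0, 0, 0.55],
  [0, 0, 0, -3, 0, 0, 0.6],
  [0, 0, 0, -3, 0, 0, 0.6],
  [0, 0, 0, -3, 0, 0, 0.6],
  [0, 0, 0, -1, 0, 4, 0.6],
  [0, 0, 0, -1, 0, 4, 0.6],
  [0, 0, 0, 0, -1, 3.5, 0.6],
  [0, 0, 0, 0, -1, 3.5, 0.6],
])

```text
clock: 12.1
eef_pos: [501.4, -290.1, 169.9]
tcp_rot: [1.57, 1.222, -0.011]
contact_force: [-0.1, -0.3, 0.3]
opening: 0.599
```

```bash
python3 - <<'E'
from plan import *
st()
snap('side','s7');snap('top','t7')
a=rect('top','t7',6,420,660,-400,-80,1.2,None);b=rect('side','s7',6,420,660,-400,-80,1.2,None)
cv2.imwrite('pics/p7.png',np.hstack([a,b]))
crop('s7',200,160,360,320,4,'c9')
E
```

```text
t 12.1 p [ 501.4 -290.1  169.9] rpy [90.  70.  -0.7] F [-0.1 -0.3  0.3] op 0.599 q [-0.65  0.23  2.01  0.35  0.64  0.68]
```

View pics/p7.png

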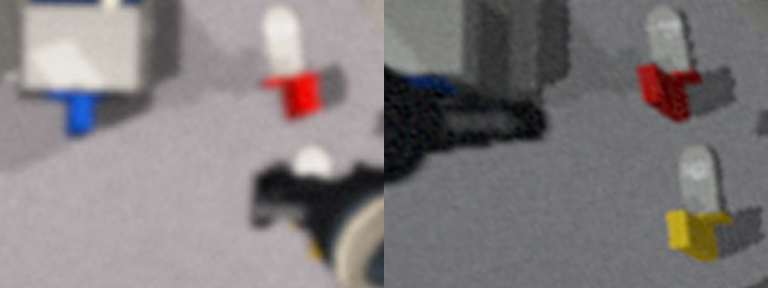

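View pics/c9.png

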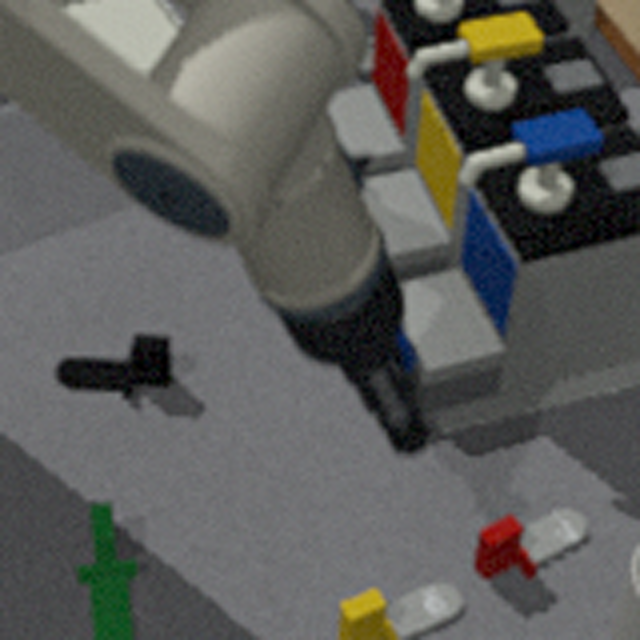

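```bash
python3 - <<'E'
from fitb import *; from plan import *
for tg in('top0','side0'):
    n=tg[:-1]
    print(tg,'blue',fitblade(n,tg,495,-248,-3,z=6),'yel',fitblade(n,tg,540,-340,4,z=6),'red',fitblade(n,tg,655,-311,6.5,z=6))
print(fitblade('side','s7',540,-340,4,z=6),fitblade('side','s7',655,-311,6.5,z=6))
E
```

```text
top0 blue (array([ 493.59, -248.49,   -4.87]), np.float64(-273.2)) yel (array([ 537.75, -338.59,    6.11]), np.float64(-275.8)) red (array([ 654.31, -310.74,    9.64]), np.float64(-274.9))
side0 blue (array([ 494.38, -248.47,   -5.  ]), np.float64(-256.3)) yel (array([ 538.68, -338.25,    6.25]), np.float64(-338.5)) red (array([ 654.15, -309.37,   12.51]), np.float64(-333.5))
(array([ 538.75, -338.34,    6.14]), np.float64(-330.9)) (array([ 654.11, -309.28,   12.65]), np.float64(-329.4))
```

```bash
python3 - <<'E'
from plan import *
go(tcp_for(478.6,-344.9,70,6.2,20),6.2,20)
E
```

```text
tgt [ 463.1 -346.6   86.4] now [ 500.8 -292.1  169.1] rotvec [-6.59  2.43  0.04] shift cm before turn [ 6.52 -6.29  5.49] after turn [ 6.29 -6.9   5.01]
```

>>> jog_arm([
  [-6.59, 2.43, 0.04, 0, 0, 0, 0.6],
  [0, 0, 0, 1.26, -1.38, 1, 0.6],
  [0, 0, 0, 1.26, -1.38, 1, 0.6],
  [0, 0, 0, 1.26, -1.38, 1, 0.6],
  [0, 0, 0, 1.26, -1.38, 1, 0.6],
  [0, 0, 0, 1.25, -1.38, 1, 0.6],
  [0, 0, 0, 0, 0, 0, 0.6],
])

```text
clock: 12.9
eef_pos: [462.5, -342.4, 84.4]
tcp_rot: [1.583, 1.225, 0.122]
contact_force: [-0.0, -0.1, 0.0]
opening: 0.602
```

```bash
python3 - <<'E'
from plan import *
st();go(tcp_for(478.6,-344.9,0,6.2,20),6.2,20)
snap('side','s8');snap('top','t8')
crop('s8',230,240,340,340,6,'c10');print(fitport.__name__ if 0 else '')
from fitb import *
print(fitblade('side','s8',538,-338,6,z=6))
E
```

```text
t 12.9 p [ 462.5 -342.4   84.4] rpy [90.7 70.2  7. ] F [-0.  -0.1  0. ] op 0.602 q [-0.8   0.39  2.03  0.53  0.56  0.23]
tgt [ 463.1 -346.6   16.4] now [ 462.5 -342.4   84.4] rotvec [ 0.05 -0.27  0.16] shift cm before turn [ 6.39 -2.3   0.45] after turn [ 6.39 -2.31  0.43]

(array([ 538.75, -335.97,   12.76]), np.float64(-319.4))
```

View pics/c10.png

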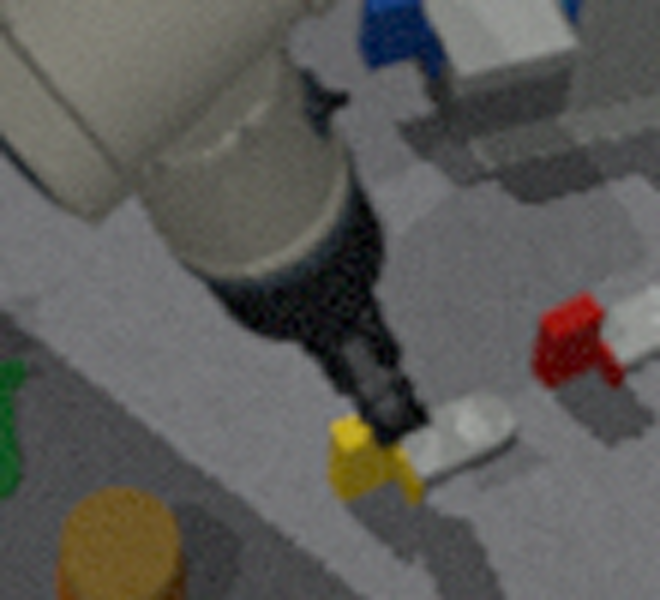

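>>> jog_arm([
  [0, 0, 0, 0, 0, 0.43, 0.6],
  [0, 0, 0, 2.13, -0.77, 0, 0.6],
  [0, 0, 0, 2.13, -0.77, 0, 0.6],
  [0, 0, 0, 2.13, -0.77, 0, 0.6],
  [0, 0, 0, 0, 0, 0, 0.6],
])

```text
clock: 13.5
eef_pos: [464.0, -345.7, 16.9]
tcp_rot: [1.582, 1.224, 0.123]
contact_force: [-0.7, 0.2, 0.0]
opening: 0.599
```

```bash
python3 - <<'E'
from plan import *
st();go(tcp_for(478.6,-344.9,0,6.2,20),6.2,20)
snap('side','s9');snap('top','t9')
crop('s9',230,240,340,340,5,'c11');crop('t9',310,150,400,250,5,'c12')
E
python3 -c "
import cv2,numpy as np
cv2.imwrite('pics/c13.png',np.hstack([cv2.imread('pics/c11.png')[:,:400],cv2.resize(cv2.imread('pics/c12.png'),(400,500))]))"
```

```text
t 13.5 p [ 464.  -345.7   16.9] rpy [90.7 70.1  7. ] F [-0.7  0.2  0. ] op 0.599 q [-0.8   0.52  2.05  0.68  0.45  0.06]
tgt [ 463.1 -346.6   16.4] now [ 464.  -345.7   16.9] rotvec [ 0.14 -0.29  0.13] shift cm before turn [ 0.01 -0.11  0.07] after turn [ 0.01 -0.11  0.07]
```

View pics/c13.png

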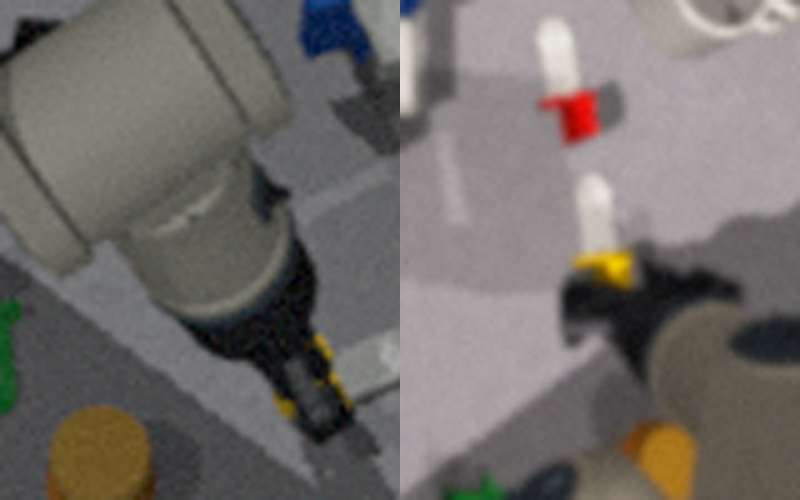

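>>> jog_arm([
  [0, 0, 0, -0.19, -0.04, 0.07, 0.6],
  [0, 0, 0, 0, 0, 0, 0],
  [0, 0, 0, 0, 0, 0, 0],
  [0, 0, 0, 0, 0, 0, 0],
  [0, 0, 0, 0, 0, 0, 0],
  [0, 0, 0, 0, 0, 0, 0],
  [0, 0, 0, 0, 0, 0, 0],
  [0, 0, 0, 0, 0, 0, 0],
], force=70)

```text
clock: 14.4
eef_pos: [463.8, -348.1, 21.1]
tcp_rot: [1.573, 1.221, 0.114]
contact_force: [-2.9, 0.0, 10.4]
opening: 0.174
```

```bash
python3 - <<'E'
from plan import *
st()
s=r.sense();oz=s['eef_pos'][2]
held('yellow',85,2,off=-14.5,oz=oz)
E
```

```text
t 14.4 p [ 463.8 -348.1   21.1] rpy [90.1 70.   6.5] F [-2.9  0.  10.4] op 0.174 q [-0.81  0.51  2.05  0.67  0.45  0.06]
tgt [487.8  -8.7  57.1] now [ 463.8 -348.1   21.1] rotvec [ 9.57 -3.53 -0.03] shift cm before turn [ -1.25   7.02 -33.46] after turn [ -3.33   1.37 -34.02]
```

>>> jog_arm([
  [0, 0, 0, -0.94, 0.34, 0, 0],
  [0, 0, 0, -2.35, 0.85, 0, 0],
  [0, 0, 0, -2.35, 0.85, 0, 0],
  [0, 0, 0, -2.35, 0.86, 0, 0],
  [0, 0, 0, -2.35, 0.86, 0, 0],
  [4.785, -1.765, 0, 0, 0, 0, 0],
  [4.785, -1.765, 0, 0, 0, 0, 0],
  [0, 0, 0, 0, 0.01, -3.4, 0],
  [0, 0, 0, 0, 0.01, -3.4, 0],
  [0, 0, 0, 0, 0.01, -3.4, 0],
  [0, 0, 0, 0, 0.01, -3.4, 0],
  [0, 0, 0, 0, 0.01, -3.4, 0],
  [0, 0, 0, 0, 0.01, -3.4, 0],
  [0, 0, 0, 0, 0.01, -3.4, 0],
  [0, 0, 0, 0, 0.01, -3.4, 0],
  [0, 0, 0, 0, 0.01, -3.4, 0],
  [0, 0, 0, 0, 0.01, -3.4, 0],
  [0, 0, 0, 0, 0, 0, 0],
])

```text
clock: 16.2
eef_pos: [487.1, -5.8, 131.3]
tcp_rot: [1.573, 1.222, -0.061]
contact_force: [0.6, 0.7, -1.7]
opening: 0.176
```

```bash
python3 - <<'E'
from plan import *
st()
held('yellow',85,2,off=-14.5,oz=21.1)
E
```

```text
t 16.2 p [487.1  -5.8 131.3] rpy [90.1 70.  -3.5] F [ 0.6  0.7 -1.7] op 0.176 q [-0.    0.14  2.26 -0.05  0.4   1.68]
tgt [487.8  -8.7  57.1] now [487.1  -5.8 131.3] rotvec [ 0.15 -0.1  -0.  ] shift cm before turn [ 7.   -2.46  0.29] after turn [ 7.   -2.45  0.28]
```

>>> jog_arm([
  [0, 0, 0, 1.75, -0.61, 0.07, 0],
  [0, 0, 0, 1.75, -0.61, 0.07, 0],
  [0, 0, 0, 1.75, -0.61, 0.07, 0],
  [0, 0, 0, 1.75, -0.61, 0.07, 0],
  [0, 0, 0, 0, 0, 0, 0],
  [0, 0, 0, 0, 0, 0, 0],
])

```text
clock: 16.8
eef_pos: [487.6, -12.1, 56.7]
tcp_rot: [1.572, 1.223, -0.066]
contact_force: [0.1, 0.2, -0.7]
opening: 0.172
```

```bash
python3 - <<'E'
from plan import *
st()
held('yellow',85,2,off=-14.5,oz=21.1)
snap('side','s10');snap('top','t10')
a=rect('top','t10',42,450,640,-100,60,2.5,None);b=rect('side','s10',42,450,640,-100,60,2.5,None)
cv2.imwrite('pics/p10.png',np.hstack([a,b]))
from fitb import *; from fit import fitport
print(fitblade('top','t10',560,-13.5,-3.8),fitblade('side','s10',560,-13.5,-3.8))
print(fitport('top','t10',587,-15.5),fitport('side','s10',587,-15.5))
E
```

```text
t 16.8 p [487.6 -12.1  56.7] rpy [90.1 70.1 -3.8] F [ 0.1  0.2 -0.7] op 0.172 q [-0.02  0.31  2.3  -0.09  0.18  1.71]
tgt [487.8  -8.7  57.1] now [487.6 -12.1  56.7] rotvec [-0.05 -0.    0.1 ] shift cm before turn [-0.04  0.02 -0.34] after turn [-0.04  0.02 -0.34]
(array([564.23, -18.21,  -4.38]), np.float64(-426.8)) (array([563.07, -15.67,  -2.2 ]), np.float64(-264.8))
(array([587.46, -15.69,  -4.09]), np.float64(-344.1)) (array([586.53, -14.67,  -3.83]), np.float64(-277.9))
```

View pics/p10.png

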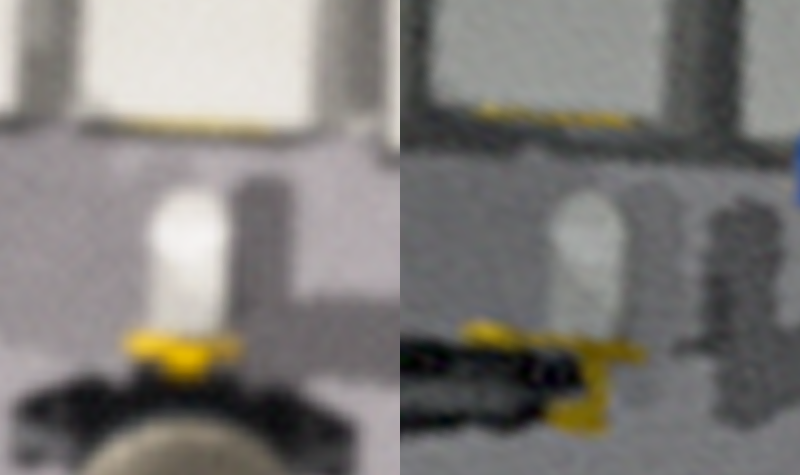

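>>> jog_arm([
  [0, 0, 0, 0, 0, -0.34, 0],
  [0, 0, 0, 0, 0, 0, 0],
  [0, 0, 0, 0.34, 0.94, 0, 0],
  [0, 0, 0, 0.34, 0.94, 0, 0],
  [0, 0, 0, 0.17, 0.47, 0, 0],
  [0, 0, 0, 0.17, 0.47, 0, 0],
  [0, 0, 0, 0.17, 0.47, 0, 0],
  [0, 0, 0, 0, 0, 0, 0],
  [0, 0, 0, 0, 0, 0, 0],
])

```text
clock: 17.8
eef_pos: [522.7, -10.6, 56.3]
tcp_rot: [1.573, 1.223, -0.065]
contact_force: [0.9, 1.1, -1.5]
opening: 0.175
```

```bash
python3 - <<'E'
from plan import *
st()
held('yellow',0,2,off=-14.5,oz=21.1);held('yellow',50,2,off=-14.5,oz=21.1)
E
```

```text
t 17.8 p [522.7 -10.6  56.3] rpy [90.1 70.1 -3.7] F [ 0.9  1.1 -1.5] op 0.175 q [-0.01  0.35  2.23 -0.09  0.21  1.71]
tgt [572.6 -14.3  57.1] now [522.7 -10.6  56.3] rotvec [-0.02 -0.03  0.08] shift cm before turn [1.64 4.74 0.05] after turn [1.64 4.73 0.05]
tgt [522.7 -11.   57.1] now [522.7 -10.6  56.3] rotvec [-0.02 -0.03  0.08] shift cm before turn [-0.07  0.04  0.05] after turn [-0.07  0.04  0.05]
```

>>> jog_arm([
  [0, 0, 0, 0.15, 0.48, 0.01, 0],
  [0, 0, 0, 0.15, 0.48, 0.01, 0],
  [0, 0, 0, 0.17, 0.47, 0.01, 0],
  [0, 0, 0, 0.17, 0.47, 0.01, 0],
  [0, 0, 0, 0.17, 0.47, 0, 0],
  [0, 0, 0, 0.17, 0.47, 0, 0],
  [0, 0, 0, 0.17, 0.47, 0, 0],
  [0, 0, 0, 0.17, 0.47, 0, 0],
  [0, 0, 0, 0, 0, 0, 0],
  [0, 0, 0, 0, 0, 0, 0],
])

```text
clock: 18.8
eef_pos: [562.7, -13.6, 56.9]
tcp_rot: [1.573, 1.223, -0.065]
contact_force: [0.4, 1.1, -0.7]
opening: 0.171
```

```bash
python3 - <<'E'
from plan import *
st()
held('yellow',0,2,off=-14.5,oz=21.1)
E
```

```text
t 18.8 p [562.7 -13.6  56.9] rpy [90.1 70.1 -3.7] F [ 0.4  1.1 -0.7] op 0.171 q [-0.02  0.39  2.15 -0.07  0.25  1.68]
tgt [572.6 -14.3  57.1] now [562.7 -13.6  56.9] rotvec [-0.02 -0.03  0.07] shift cm before turn [0.32 0.94 0.01] after turn [0.32 0.94 0.01]
```

>>> jog_arm([
  [0, 0, 0, 0.1, 0.28, 0, 0],
  [0, 0, 0, 0.07, 0.19, 0, 0],
  [0, 0, 0, 0.07, 0.19, 0, 0],
  [0, 0, 0, 0.05, 0.14, 0, 0],
  [0, 0, 0, 0.03, 0.09, 0, 0],
  [0, 0, 0, 0, 0, 0, 0],
])

```text
clock: 19.4
eef_pos: [572.4, -14.2, 57.1]
tcp_rot: [1.573, 1.222, -0.065]
contact_force: [0.8, -0.5, -0.9]
opening: 0.176
```

```bash
python3 - <<'E'
from plan import *
st()
E
```

```text
t 19.4 p [572.4 -14.2  57.1] rpy [90.1 70.  -3.7] F [ 0.8 -0.5 -0.9] op 0.176 q [-0.02  0.4   2.13 -0.06  0.26  1.68]
```

>>> jog_arm([
  [0, 0, 0, 0.05, 0.14, 0, 0],
  [0, 0, 0, 0.05, 0.14, 0, 0],
  [0, 0, 0, 0, 0, 0, 0],
])

```text
clock: 19.7
eef_pos: [573.0, -14.3, 56.1]
tcp_rot: [1.572, 1.227, -0.065]
contact_force: [-6.9, 0.8, 1.1]
opening: 0.18
```

```bash
python3 - <<'E'
from plan import *
st()
E
```

```text
t 19.7 p [573.  -14.3  56.1] rpy [90.1 70.3 -3.7] F [-6.9  0.8  1.1] op 0.18 q [-0.02  0.4   2.13 -0.06  0.27  1.67]
```

>>> jog_arm([
  [0, 0, 0, 0.05, 0.14, 0, 0],
  [0, 0, 0, 0.05, 0.14, 0, 0],
  [0, 0, 0, 0, 0, 0, 0],
])

```text
clock: 20.0
eef_pos: [572.9, -14.4, 55.3]
tcp_rot: [1.571, 1.232, -0.066]
contact_force: [-21.5, 1.6, 13.5]
opening: 0.177
```

```bash
python3 - <<'E'
from plan import *
st()
E
```

```text
t 20.0 p [572.9 -14.4  55.3] rpy [90.  70.6 -3.8] F [-21.5   1.6  13.5] op 0.177 q [-0.02  0.4   2.13 -0.06  0.27  1.67]
```

Yellow is home. I'll relieve, release, withdraw, and head toward red.

>>> jog_arm([
  [0, 0, 0, -0.07, -0.19, 0, 0],
  [0, 0, 0, 0, 0, 0, 0],
  [0, 0, 0, 0, 0, 0, 0.55],
  [0, 0, 0, 0, 0, 0, 0.55],
  [0, 0, 0, 0, 0, 0, 0.55],
  [0, 0, 0, 0, 0, 0, 0.55],
  [0, 0, 0, -2, 0, 0, 0.55],
  [0, 0, 0, -3, 0, 0, 0.6],
  [0, 0, 0, -4, 0, 0, 0.6],
  [0, 0, 0, -4, 0, 0, 0.6],
  [0, 0, 0, 0, 0, 4, 0.6],
  [0, 0, 0, 0, 0, 4, 0.6],
  [0, 0, 0, 0, 0, 4, 0.6],
  [0, 0, 0, 0, 0, 4, 0.6],
  [0, 0, 0, 0, 0, 4, 0.6],
  [0, 0, 0, 0, 0, 0, 0.6],
  [0, 0, 0, 0, 0, 0, 0.6],
])

```text
clock: 21.7
eef_pos: [518.3, -212.0, 179.1]
tcp_rot: [1.573, 1.223, -0.066]
contact_force: [-0.4, 1.0, -0.8]
opening: 0.601
```

```bash
python3 - <<'E'
from plan import *
st()
snap('side','s11');snap('top','t11')
crop('s11',200,160,360,320,4,'c14')
from fitb import *
print(fitblade('side','s11',654,-310,12,z=6),fitblade('top','t11',654,-310,12,z=6))
go(tcp_for(595.3,-321.5,70,11,20),11,20)
E
```

```text
t 21.7 p [ 518.3 -212.   179.1] rpy [90.2 70.1 -3.8] F [-0.4  1.  -0.8] op 0.601 q [-0.47  0.18  2.06  0.24  0.59  0.99]
(array([ 654.36, -309.45,   12.24]), np.float64(-317.5)) (array([ 653.99, -310.94,    9.27]), np.float64(-272.7))
tgt [ 580.  -324.5   86.4] now [ 518.4 -210.4  179. ] rotvec [-13.92   5.     0.07] shift cm before turn [11.04  3.34 10.99] after turn [10.02  0.47 12.37]
```

View pics/c14.png

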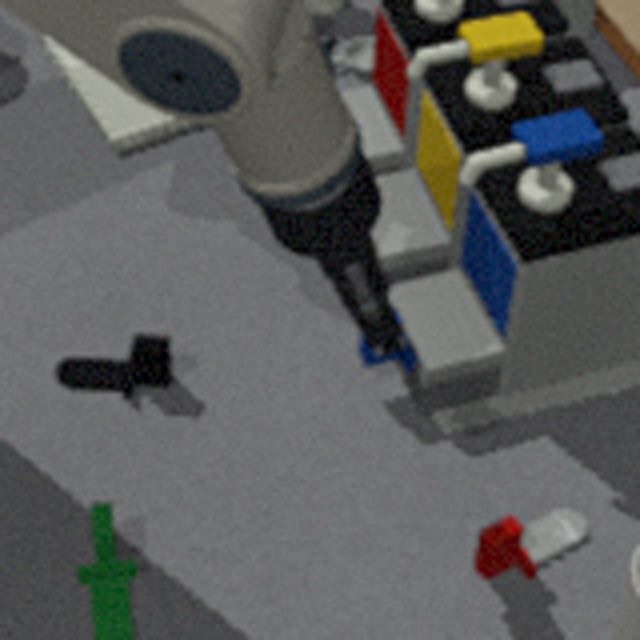

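View pics/t11.png

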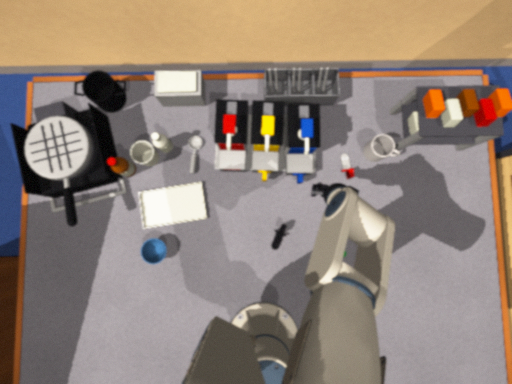

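```bash
python3 - <<'E'
from plan import *
d=np.load('pics/top0.npy');P=cloud('top',d)
m=(P[...,0]>560)&(P[...,0]<720)&(P[...,1]<-360)&(P[...,1]>-520)&(P[...,2]>60)&(P[...,2]<120)
print(P[m].min(0),P[m].max(0),np.median(P[m],0))
E
```

```text
[ 622.18145598 -517.95784187   60.55013046] [ 719.60826012 -383.48477322  119.52033268] [ 668.56860228 -456.69695709   88.74750207]
```

>>> jog_arm([
  [-6.96, 2.5, 0.03, 0, 0, 0, 0.6],
  [-6.96, 2.5, 0.03, 0, 0, 0, 0.6],
  [0, 0, 0, 2.5, 0.12, 3.1, 0.6],
  [0, 0, 0, 2.5, 0.12, 3.1, 0.6],
  [0, 0, 0, 2.5, 0.12, 3.1, 0.6],
  [0, 0, 0, 2.5, 0.12, 3.1, 0.6],
  [0, 0, 0, 0, 0, 0, 0.6],
  [0, 0, 0, 0, 0, 0, 0.6],
  [0, 0, 0, 0, 0, 0, 0.6],
])

```text
clock: 22.7
eef_pos: [580.3, -323.9, 87.4]
tcp_rot: [1.571, 1.222, 0.193]
contact_force: [0.5, -0.1, 0.3]
opening: 0.602
```

```bash
python3 - <<'E'
from plan import *
st();go(tcp_for(595.3,-321.5,2,11,20),11,20)
snap('side','s12');snap('top','t12')
crop('s12',270,230,380,330,6,'c15')
E
```

```text
t 22.7 p [ 580.3 -323.9   87.4] rpy [90.  70.  11.1] F [ 0.5 -0.1  0.3] op 0.602 q [-0.64  0.49  1.85  0.46  0.61  0.38]
tgt [ 580.  -324.5   18.4] now [ 580.3 -323.9   87.4] rotvec [ 0.07 -0.02 -0.01] shift cm before turn [ 6.46 -2.4   0.05] after turn [ 6.46 -2.4   0.05]
```

View pics/c15.png

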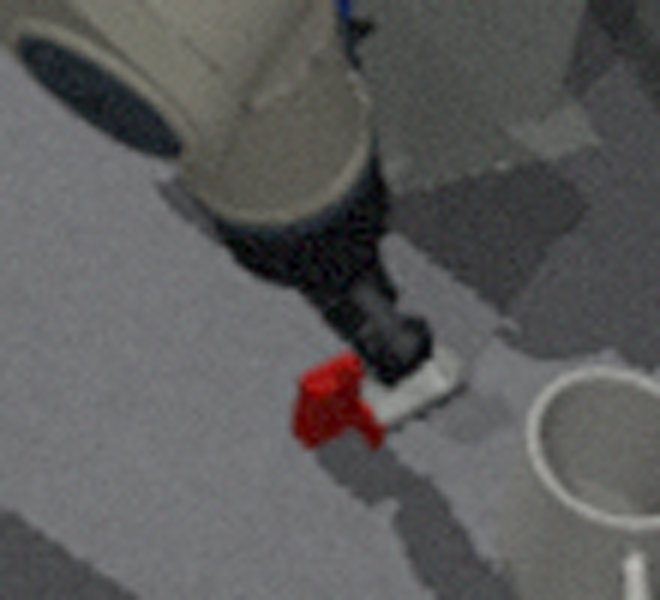

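>>> jog_arm([
  [0, 0, 0, 2.15, -0.8, 0.02, 0.6],
  [0, 0, 0, 2.15, -0.8, 0.02, 0.6],
  [0, 0, 0, 2.16, -0.8, 0.01, 0.6],
  [0, 0, 0, 0, 0, 0, 0.6],
  [0, 0, 0, 0, 0, 0, 0],
  [0, 0, 0, 0, 0, 0, 0],
  [0, 0, 0, 0, 0, 0, 0],
  [0, 0, 0, 0, 0, 0, 0],
  [0, 0, 0, 0, 0, 0, 0],
  [0, 0, 0, 0, 0, 0, 0],
  [0, 0, 0, 0, 0, 0, 0],
], force=70)

```text
clock: 23.9
eef_pos: [580.9, -326.5, 19.9]
tcp_rot: [1.566, 1.219, 0.187]
contact_force: [-2.0, 0.5, 8.1]
opening: 0.177
```

```bash
python3 - <<'E'
from plan import *
st()
held('red',85,2,off=-14.5,oz=r.sense()['eef_pos'][2])
E
```

```text
t 23.9 p [ 580.9 -326.5   19.9] rpy [89.7 69.9 10.7] F [-2.   0.5  8.1] op 0.177 q [-0.65  0.59  1.87  0.56  0.5   0.26]
tgt [494.5 104.5  55.9] now [ 580.9 -326.5   19.9] rotvec [13.17 -4.7  -0.14] shift cm before turn [ -3.54   1.02 -43.95] after turn [ -7.1   -8.99 -42.59]
```

>>> jog_arm([
  [0, 0, 0, -0.94, 0.34, 0, 0],
  [0, 0, 0, -2.35, 0.85, 0, 0],
  [0, 0, 0, -2.35, 0.85, 0, 0],
  [0, 0, 0, -2.35, 0.86, 0, 0],
  [0, 0, 0, -2.35, 0.86, 0, 0],
  [6.58, -2.35, -0.07, 0, 0, 0, 0],
  [6.58, -2.35, -0.07, 0, 0, 0, 0],
  [0, 0, 0, -1.24, -3.4, 0, 0],
  [0, 0, 0, -1.24, -3.4, 0, 0],
  [0, 0, 0, -1.24, -3.4, 0, 0],
  [0, 0, 0, 0, 0, 0, 0],
  [0, 0, 0, 0, 0, 0, 0],
])

```text
clock: 25.1
eef_pos: [471.2, -321.0, 129.5]
tcp_rot: [1.57, 1.223, -0.054]
contact_force: [0.4, -0.6, -0.8]
opening: 0.177
```

```bash
python3 - <<'E'
from plan import *
st()
held('red',85,76,off=-14.5,oz=19.9)
E
```

```text
t 25.1 p [ 471.2 -321.   129.5] rpy [90.  70.1 -3.1] F [ 0.4 -0.6 -0.8] op 0.177 q [-0.73  0.29  2.06  0.41  0.56  0.57]
tgt [494.5 104.5 129.9] now [ 471.2 -321.   129.5] rotvec [-0.06  0.03  0.07] shift cm before turn [-3.000e-02  6.000e-02 -4.261e+01] after turn [ -0.     0.11 -42.61]
```

>>> jog_arm([
  [0, 0, 0, 0, 0.01, -3.55, 0],
  [0, 0, 0, 0, 0.01, -3.55, 0],
  [0, 0, 0, 0, 0.01, -3.55, 0],
  [0, 0, 0, 0, 0.01, -3.55, 0],
  [0, 0, 0, 0, 0.01, -3.55, 0],
  [0, 0, 0, 0, 0.01, -3.55, 0],
  [0, 0, 0, 0, 0.01, -3.55, 0],
  [0, 0, 0, 0, 0.01, -3.55, 0],
  [0, 0, 0, 0, 0.01, -3.55, 0],
  [0, 0, 0, 0, 0.01, -3.55, 0],
  [0, 0, 0, 0, 0.01, -3.55, 0],
  [0, 0, 0, 0, 0, -3.55, 0],
  [0, 0, 0, 0, 0, 0, 0],
  [0, 0, 0, 1.73, -0.63, 0, 0],
  [0, 0, 0, 1.73, -0.63, 0, 0],
  [0, 0, 0, 1.73, -0.63, 0, 0],
  [0, 0, 0, 1.73, -0.63, 0, 0],
  [0, 0, 0, 0, 0, 0, 0],
  [0, 0, 0, 0, 0, 0, 0],
])

```text
clock: 27.0
eef_pos: [495.1, 105.0, 55.7]
tcp_rot: [1.572, 1.224, -0.051]
contact_force: [0.1, -0.1, -1.6]
opening: 0.175
```

```bash
python3 - <<'E'
from plan import *
st()
held('red',85,2,off=-14.5,oz=19.9)
snap('side','s13');snap('top','t13')
a=rect('top','t13',42,450,640,20,180,2.5,None);b=rect('side','s13',42,450,640,20,180,2.5,None)
cv2.imwrite('pics/p13.png',np.hstack([a,b]))
from fitb import *; from fit import fitport
print(fitblade('top','t13',570,101,-3),fitblade('side','s13',570,101,-3))
print(fitport('top','t13',594,99),fitport('side','s13',594,99))
E
```

```text
t 27.0 p [495.1 105.   55.7] rpy [90.1 70.1 -2.9] F [ 0.1 -0.1 -1.6] op 0.175 q [ 0.28  0.34  2.26 -0.47  0.24  2.35]
tgt [494.5 104.5  55.9] now [495.1 105.   55.7] rotvec [ 0.   -0.04  0.13] shift cm before turn [-0.04 -0.04  0.05] after turn [-0.04 -0.04  0.05]
(array([ 5.7181e+02,  1.0154e+02, -5.0000e-01]), np.float64(-417.1)) (array([571.05, 102.7 ,  -1.02]), np.float64(-263.2))
(array([593.69,  99.26,  -2.51]), np.float64(-305.0)) (array([593.73, 100.32,  -3.37]), np.float64(-262.2))
```

View pics/p13.png

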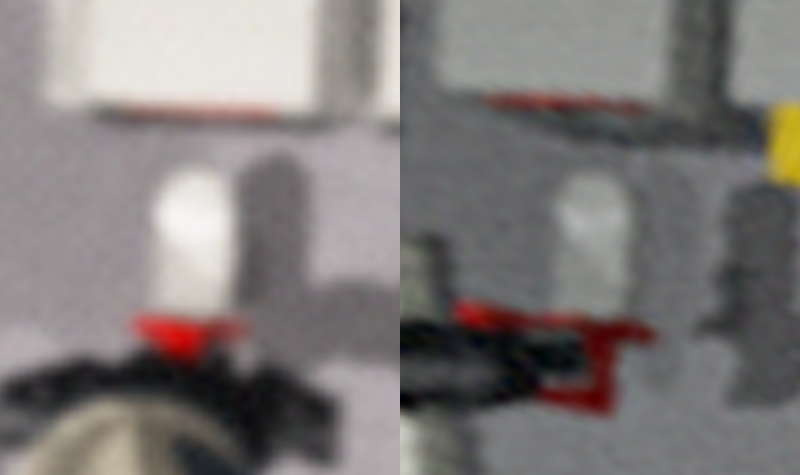

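>>> jog_arm([
  [0, 0, 0, 0, 0, 0.07, 0],
  [0, 0, 0, 0.34, 0.94, 0, 0],
  [0, 0, 0, 0.34, 0.94, 0, 0],
  [0, 0, 0, 0.17, 0.47, 0, 0],
  [0, 0, 0, 0.17, 0.47, 0, 0],
  [0, 0, 0, 0.17, 0.47, 0, 0],
  [0, 0, 0, 0, 0, 0, 0],
  [0, 0, 0, 0, 0, 0, 0],
])

```text
clock: 27.9
eef_pos: [529.3, 102.4, 55.3]
tcp_rot: [1.573, 1.224, -0.05]
contact_force: [-0.9, -0.5, -0.2]
opening: 0.174
```

```bash
python3 - <<'E'
from plan import *
st()
held('red',50,2,off=-14.5,oz=19.9)
E
```

```text
t 27.9 p [529.3 102.4  55.3] rpy [90.1 70.1 -2.9] F [-0.9 -0.5 -0.2] op 0.174 q [ 0.25  0.37  2.19 -0.4   0.27  2.24]
tgt [529.5 102.7  55.9] now [529.3 102.4  55.3] rotvec [-0.01 -0.04  0.14] shift cm before turn [-0.05  0.04 -0.03] after turn [-0.05  0.04 -0.03]
```

>>> jog_arm([
  [0, 0, 0, 0.15, 0.48, -0.01, 0],
  [0, 0, 0, 0.15, 0.48, -0.01, 0],
  [0, 0, 0, 0.17, 0.47, 0, 0],
  [0, 0, 0, 0.17, 0.47, 0, 0],
  [0, 0, 0, 0.17, 0.47, 0, 0],
  [0, 0, 0, 0.17, 0.47, 0, 0],
  [0, 0, 0, 0.17, 0.47, 0, 0],
  [0, 0, 0, 0.17, 0.47, 0, 0],
  [0, 0, 0, 0, 0, 0, 0],
  [0, 0, 0, 0, 0, 0, 0],
])

```text
clock: 28.9
eef_pos: [569.4, 100.5, 55.7]
tcp_rot: [1.573, 1.224, -0.05]
contact_force: [-0.6, -0.1, -0.9]
opening: 0.177
```

```bash
python3 - <<'E'
from plan import *
st()
held('red',0,2,off=-14.5,oz=19.9)
E
```

```text
t 28.9 p [569.4 100.5  55.7] rpy [90.1 70.1 -2.9] F [-0.6 -0.1 -0.9] op 0.177 q [ 0.23  0.41  2.11 -0.32  0.3   2.14]
tgt [579.4 100.1  55.9] now [569.4 100.5  55.7] rotvec [-0.01 -0.04  0.14] shift cm before turn [ 0.33  0.95 -0.01] after turn [ 0.33  0.95 -0.01]
```

>>> jog_arm([
  [0, 0, 0, 0.1, 0.28, 0, 0],
  [0, 0, 0, 0.07, 0.19, 0, 0],
  [0, 0, 0, 0.07, 0.19, 0, 0],
  [0, 0, 0, 0.07, 0.19, 0, 0],
  [0, 0, 0, 0.05, 0.14, 0, 0],
  [0, 0, 0, 0, 0, 0, 0],
])

```text
clock: 29.5
eef_pos: [578.5, 99.8, 55.1]
tcp_rot: [1.571, 1.227, -0.052]
contact_force: [-4.8, 1.8, -0.8]
opening: 0.174
```

```bash
python3 - <<'E'
from plan import *
st()
E
```

```text
t 29.5 p [578.5  99.8  55.1] rpy [90.  70.3 -3. ] F [-4.8  1.8 -0.8] op 0.174 q [ 0.22  0.42  2.09 -0.31  0.31  2.12]
```

>>> jog_arm([
  [0, 0, 0, 0.06, 0.17, 0, 0],
  [0, 0, 0, 0.05, 0.14, 0, 0],
  [0, 0, 0, 0, 0, 0, 0],
])

```text
clock: 29.8
eef_pos: [578.5, 99.5, 54.4]
tcp_rot: [1.567, 1.232, -0.056]
contact_force: [-22.8, 6.8, 13.9]
opening: 0.174
```

```bash
python3 - <<'E'
from plan import *
st()
E
```

```text
t 29.8 p [578.5  99.5  54.4] rpy [89.8 70.6 -3.2] F [-22.8   6.8  13.9] op 0.174 q [ 0.22  0.42  2.09 -0.3   0.31  2.12]
```

>>> jog_arm([
  [0, 0, 0, -0.07, -0.19, 0, 0],
  [0, 0, 0, 0, 0, 0, 0],
  [0, 0, 0, 0, 0, 0, 0.55],
  [0, 0, 0, 0, 0, 0, 0.55],
  [0, 0, 0, 0, 0, 0, 0.55],
  [0, 0, 0, 0, 0, 0, 0.55],
  [0, 0, 0, -2, 0, 0, 0.55],
  [0, 0, 0, -3, 0, 0, 0.6],
  [0, 0, 0, -4, 0, 0, 0.6],
  [0, 0, 0, -4, 0, 0, 0.6],
  [0, 0, 0, -4, 0, 0, 0.3],
  [0, 0, 0, -4, 0, 0, 0],
  [0, 0, 0, -4, 0, 0, 0],
  [0, 0, 0, -4, 0, 0, 0],
  [0, 0, 0, 0, 0, 0, 0],
  [0, 0, 0, 0, 0, 0, 0],
])

```text
clock: 31.4
eef_pos: [483.0, 105.0, 329.6]
tcp_rot: [1.576, 1.222, -0.047]
contact_force: [-0.3, -0.8, -0.7]
opening: 0.001
```

```bash
python3 - <<'E'
from plan import *
st()
snap('side','s14');snap('top','t14')
crop('s14',230,130,390,270,4,'c16')
crop('t14',200,90,330,200,5,'c17')
go([691.9,-22.3,300],0,0)
E
```

```text
t 31.4 p [483.  105.  329.6] rpy [90.3 70.  -2.7] F [-0.3 -0.8 -0.7] op 0.001 q [ 0.29 -0.13  2.   -0.14  0.94  1.98]
tgt [691.9 -22.3 300. ] now [482.4 104.7 327.4] rotvec [ -2.97   0.5  -19.78] shift cm before turn [ 9.88 19.39 11.59] after turn [ 2.74 20.95 12.7 ]
```

View pics/c16.png

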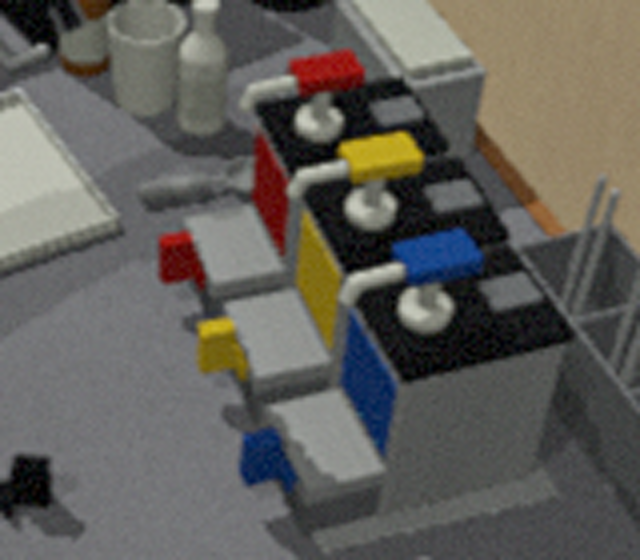

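View pics/c17.png

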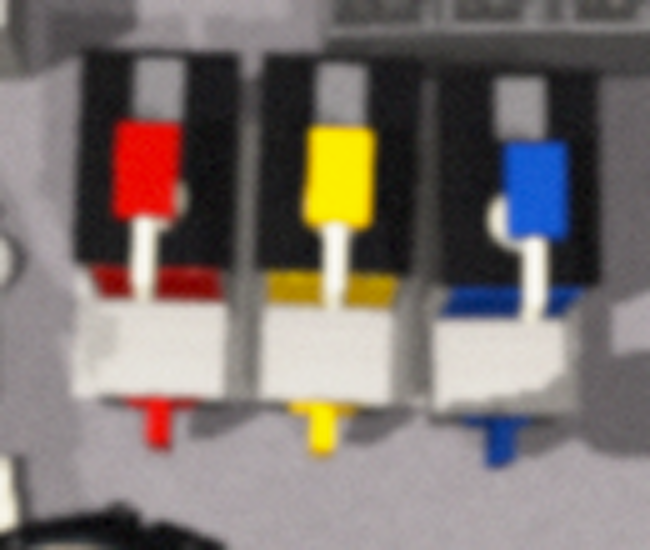

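```bash
python3 - <<'E'
from h import *
cv2.imwrite('pics/p14.png',np.vstack([rect('top','t14',50,540,620,-190,150,2.3,None),rect('side','s14',50,540,620,-190,150,2.3,None)]))
E
```

View pics/p14.png

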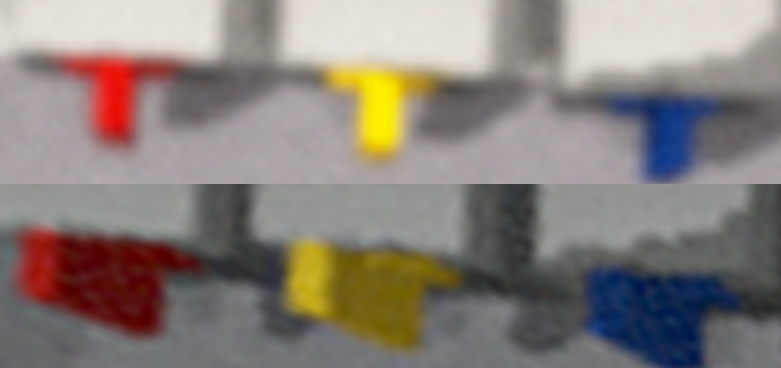

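>>> jog_arm([
  [-0.99, 0.17, -6.6, 0, 0, 0, 0],
  [-0.99, 0.17, -6.6, 0, 0, 0, 0],
  [-0.99, 0.17, -6.6, 0, 0, 0, 0],
  [0, 0, 0, 0, 3, 1.81, 0],
  [0, 0, 0, 0, 3, 1.81, 0],
  [0, 0, 0, 0, 3, 1.81, 0],
  [0, 0, 0, 0, 3, 1.81, 0],
  [0, 0, 0, 0, 3, 1.81, 0],
  [0, 0, 0, 0, 3, 1.81, 0],
  [0, 0, 0, 0, 3, 1.81, 0],
  [0, 0, 0, 0, 0, 0, 0],
  [0, 0, 0, 0, 0, 0, 0],
])

```text
clock: 32.7
eef_pos: [692.4, -22.3, 325.8]
tcp_rot: [-1.87, 1.568, 2.841]
contact_force: [-0.6, 0.3, -0.1]
opening: -0.0
```

```bash
python3 - <<'E'
from plan import *
st()
go([691.9,-22.3,255],0,0)
snap('side','s15');snap('top','t15')
crop('s15',230,80,390,240,4,'c18')
E
```

```text
t 32.7 p [692.4 -22.3 325.8] rpy [-107.2   89.8  162.8] F [-0.6  0.3 -0.1] op -0.0 q [-0.03  0.4   1.36  0.    1.39  1.54]
tgt [691.9 -22.3 255. ] now [692.4 -22.3 325.8] rotvec [-0.05 -0.05  0.17] shift cm before turn [ 7.08 -0.03  0.01] after turn [ 7.08 -0.05  0.  ]
```

View pics/c18.png

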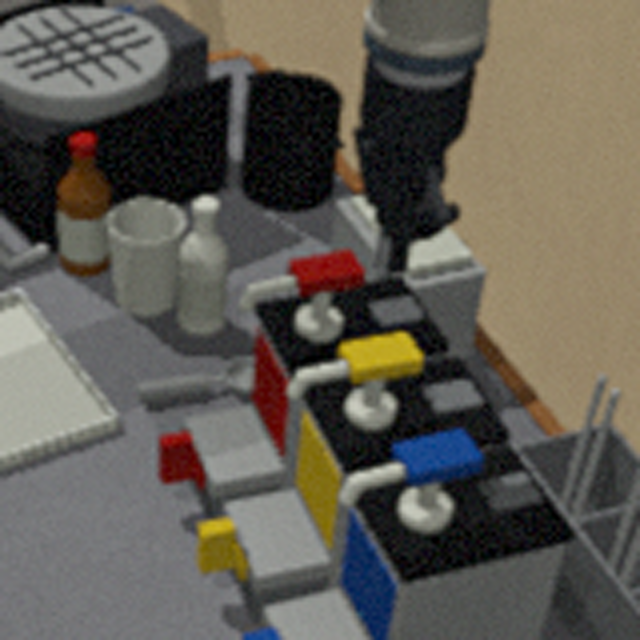

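>>> jog_arm([
  [0, 0, 0, 2.4, 0, 0, 0],
  [0, 0, 0, 2.4, 0, 0, 0],
  [0, 0, 0, 2.3, 0, 0, 0],
  [0, 0, 0, 0.8, 0, 0, 0],
  [0, 0, 0, 0.7, 0, 0, 0],
  [0, 0, 0, 0.7, 0, 0, 0],
  [0, 0, 0, 0.7, 0, 0, 0],
  [0, 0, 0, 0, 0, 0, 0],
  [0, 0, 0, 0, 0, 0, 0],
])

```text
clock: 33.7
eef_pos: [692.9, -21.3, 230.5]
tcp_rot: [2.024, 1.568, 0.454]
contact_force: [-5.4, 2.0, 7.6]
opening: -0.002
```

```bash
python3 - <<'E'
from plan import *
st()
E
```

```text
t 33.7 p [692.9 -21.3 230.5] rpy [116.   89.9  26. ] F [-5.4  2.   7.6] op -0.002 q [-0.03  0.46  1.48  0.    1.21  1.54]
```

>>> jog_arm([
  [0, 0, 0, 0.5, 0, 0, 0],
  [0, 0, 0, 0.5, 0, 0, 0],
  [0, 0, 0, 0.3, 0, 0, 0],
  [0, 0, 0, 0, 0, 0, 0],
  [0, 0, 0, 0, 0, 0, 0],
])

```text
clock: 34.2
eef_pos: [693.3, -21.3, 218.4]
tcp_rot: [1.849, 1.567, 0.278]
contact_force: [-6.3, 1.0, 11.0]
opening: 0.003
```

```bash
python3 - <<'E'
from plan import *
st()
E
```

```text
t 34.2 p [693.3 -21.3 218.4] rpy [105.9  89.8  15.9] F [-6.3  1.  11. ] op 0.003 q [-0.03  0.47  1.49  0.    1.18  1.54]
```

>>> jog_arm([
  [0, 0, 0, 0.3, 0, 0, 0],
  [0, 0, 0, 0.2, 0, 0, 0],
  [0, 0, 0, 0, 0, 0, 0],
  [0, 0, 0, 0, 0, 0, 0],
])

```text
clock: 34.6
eef_pos: [693.4, -21.3, 217.8]
tcp_rot: [1.728, 1.565, 0.158]
contact_force: [-17.1, 1.8, 38.0]
opening: -0.0
```

```bash
python3 - <<'E'
from plan import *
st();snap('side','s16');crop('s16',230,80,390,240,4,'c19')
E
```

```text
t 34.6 p [693.4 -21.3 217.8] rpy [99.  89.7  9. ] F [-17.1   1.8  38. ] op -0.0 q [-0.03  0.47  1.49  0.    1.18  1.54]
```

View pics/c19.png

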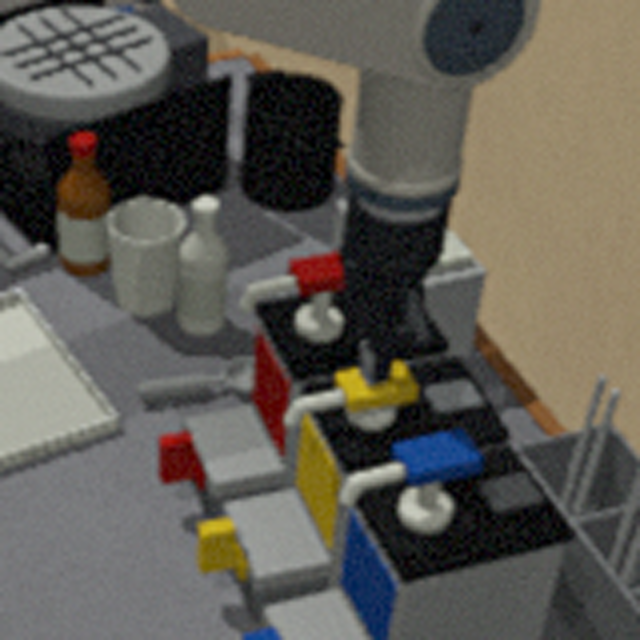

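>>> jog_arm([
  [0, 0, 0, -1, 0, 0, 0],
  [0, 0, 0, -1, 0, 0, 0],
  [0, 0, 0, -1.5, 0, 0, 0],
  [0, 0, 0, -3, 0, 0, 0],
  [0, 0, 0, -3, 0, 0, 0],
  [0, 0, 0, 0, 0, 0, 0],
  [0, 0, 0, 0, 0, 0, 0],
])

```text
clock: 35.35
eef_pos: [693.5, -21.8, 307.2]
tcp_rot: [1.676, 1.567, 0.106]
contact_force: [0.7, 0.4, -1.0]
opening: -0.002
```

```bash
python3 - <<'E'
from plan import *
st();go([698.7,93.5,300],0,0)
snap('side','s17');crop('s17',230,80,390,240,4,'c20')
E
```

```text
t 35.35 p [693.5 -21.8 307.2] rpy [96.1 89.8  6.1] F [ 0.7  0.4 -1. ] op -0.002 q [-0.03  0.4   1.39  0.    1.34  1.54]
tgt [698.7  93.5 300. ] now [693.5 -21.8 307.2] rotvec [ 0.01 -0.02 -0.23] shift cm before turn [  0.73   0.52 -11.53] after turn [  0.72   0.52 -11.53]
```

View pics/c20.png

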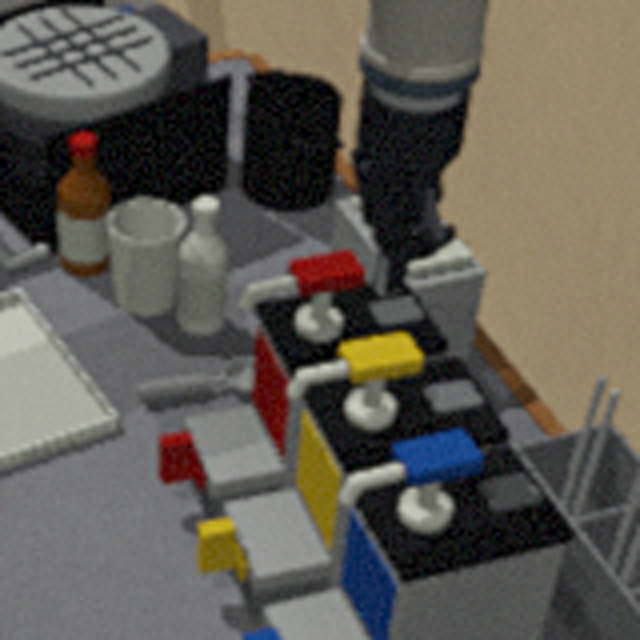

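Yellow is back up. Next, red.

>>> jog_arm([
  [0, 0, 0, 0, 0.17, -3.84, 0],
  [0, 0, 0, 0, 0.17, -3.84, 0],
  [0, 0, 0, 0, 0.17, -3.84, 0],
  [0, 0, 0, 0, 0, 0, 0],
  [0, 0, 0, 0, 0, 0, 0],
  [0, 0, 0, 0, 0, 0, 0],
])

```text
clock: 36.0
eef_pos: [697.6, 92.6, 305.0]
tcp_rot: [-0.095, 1.571, -1.666]
contact_force: [-0.0, -0.3, -0.5]
opening: 0.005
```

```bash
python3 - <<'E'
from plan import *
st();go([698.7,93.5,218],0,0)
E
```

```text
t 36.0 p [697.6  92.6 305. ] rpy [ -5.5  90.  -95.5] F [-0.  -0.3 -0.5] op 0.005 q [ 0.13  0.42  1.36 -0.    1.35  1.7 ]
tgt [698.7  93.5 218. ] now [697.6  92.6 305. ] rotvec [-0.01  0.    0.  ] shift cm before turn [ 8.7   0.11 -0.09] after turn [ 8.7   0.11 -0.09]
```

>>> jog_arm([
  [0, 0, 0, 2.4, 0.1, -0.08, 0],
  [0, 0, 0, 2.4, 0, 0, 0],
  [0, 0, 0, 0.8, 0, 0, 0],
  [0, 0, 0, 0.8, 0, 0, 0],
  [0, 0, 0, 0.8, 0, 0, 0],
  [0, 0, 0, 0.8, 0, 0, 0],
  [0, 0, 0, 0.8, 0, 0, 0],
  [0, 0, 0, 0.4, 0, 0, 0],
  [0, 0, 0, 0, 0, 0, 0],
  [0, 0, 0, 0, 0, 0, 0],
  [0, 0, 0, 0.2, 0, 0, 0],
  [0, 0, 0, 0, 0, 0, 0],
])

```text
clock: 37.2
eef_pos: [699.3, 93.3, 217.8]
tcp_rot: [1.596, 1.567, 0.025]
contact_force: [-16.0, -4.2, 32.5]
opening: -0.001
```

```bash
python3 - <<'E'
from plan import *
st()
E
```

```text
t 37.2 p [699.3  93.3 217.8] rpy [91.5 89.8  1.4] F [-16.   -4.2  32.5] op -0.001 q [ 0.13  0.49  1.46 -0.    1.19  1.7 ]
```

Red is bottomed at 217.8 with 32 N. I'll release it and go to blue (682.2, −139.5).

>>> jog_arm([
  [0, 0, 0, -1, 0, 0, 0],
  [0, 0, 0, -1, 0, 0, 0],
  [0, 0, 0, -1.5, 0, 0, 0],
  [0, 0, 0, -3, 0, 0, 0],
  [0, 0, 0, -3, 0, 0, 0],
  [0, 0, 0, 0, 0, 0, 0],
  [0, 0, 0, 0, 0, 0, 0],
])

```text
clock: 37.9
eef_pos: [699.6, 94.2, 308.2]
tcp_rot: [1.866, 1.567, 0.295]
contact_force: [0.4, 0.8, -0.3]
opening: -0.0
```

```bash
python3 - <<'E'
from plan import *
st();go([683,-139.8,300],0,0)
snap('side','s18');crop('s18',230,80,390,240,3,'c21')
E
```

```text
t 37.9 p [699.6  94.2 308.2] rpy [106.9  89.8  16.9] F [ 0.4  0.8 -0.3] op -0.0 q [0.13 0.42 1.36 0.   1.36 1.7 ]
tgt [ 683.  -139.8  300. ] now [699.6  94.2 308.2] rotvec [-0.   -0.07 -0.23] shift cm before turn [ 0.79 -1.66 23.41] after turn [ 0.82 -1.66 23.4 ]
```

View pics/c21.png

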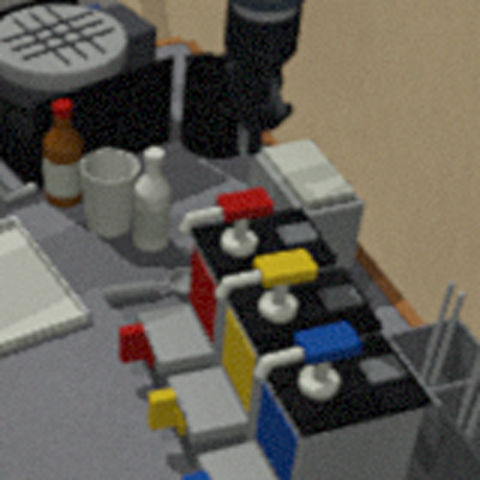

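>>> jog_arm([
  [0, 0, 0, 0, -0.28, 3.9, 0],
  [0, 0, 0, 0, -0.28, 3.9, 0],
  [0, 0, 0, 0, -0.28, 3.9, 0],
  [0, 0, 0, 0, -0.28, 3.9, 0],
  [0, 0, 0, 0, -0.28, 3.9, 0],
  [0, 0, 0, 0, -0.28, 3.9, 0],
  [0, 0, 0, 0, 0, 0, 0],
  [0, 0, 0, 0, 0, 0, 0],
  [0, 0, 0, 0, 0, 0, 0],
])

```text
clock: 38.85
eef_pos: [682.0, -138.9, 305.8]
tcp_rot: [3.122, 1.569, 1.551]
contact_force: [-0.1, -0.0, -0.1]
opening: -0.0
```

```bash
python3 - <<'E'
from plan import *
st();go([683,-139.8,218],0,0)
E
```

```text
t 38.85 p [ 682.  -138.9  305.8] rpy [178.9  89.9  88.9] F [-0.1 -0.  -0.1] op -0.0 q [-0.2   0.41  1.38  0.    1.35  1.37]
tgt [ 683.  -139.8  218. ] now [ 682.  -138.9  305.8] rotvec [ 0.03 -0.08 -0.  ] shift cm before turn [8.78 0.1  0.1 ] after turn [8.78 0.1  0.09]
```

>>> jog_arm([
  [0, 0, 0, 2.4, 0.1, 0.08, 0],
  [0, 0, 0, 2.4, 0, 0, 0],
  [0, 0, 0, 0.8, 0, 0, 0],
  [0, 0, 0, 0.8, 0, 0, 0],
  [0, 0, 0, 0.8, 0, 0, 0],
  [0, 0, 0, 0.8, 0, 0, 0],
  [0, 0, 0, 0.8, 0, 0, 0],
  [0, 0, 0, 0.5, 0, 0, 0],
  [0, 0, 0, 0, 0, 0, 0],
  [0, 0, 0, 0, 0, 0, 0],
  [0, 0, 0, 0.2, 0, 0, 0],
  [0, 0, 0, 0, 0, 0, 0],
])

```text
clock: 40.05
eef_pos: [683.7, -139.6, 217.8]
tcp_rot: [1.79, 1.566, 0.219]
contact_force: [-16.6, 5.9, 35.0]
opening: 0.003
```

```bash
python3 - <<'E'
from plan import *
st()
E
```

```text
t 40.05 p [ 683.7 -139.6  217.8] rpy [102.5  89.7  12.6] F [-16.6   5.9  35. ] op 0.003 q [-0.2   0.47  1.48  0.    1.18  1.36]
```

>>> jog_arm([
  [0, 0, 0, -1, 0, 0, 0],
  [0, 0, 0, -1, 0, 0, 0],
  [0, 0, 0, -1.5, 0, 0, 0],
  [0, 0, 0, -3, 0, 0, 0],
  [0, 0, 0, -3.5, 0, 0, 0],
  [0, 0, 0, 0, -3.5, 0, 0],
  [0, 0, 0, 0, -3.5, 0, 0],
  [0, 0, 0, 0, -3.5, 0, 0],
  [0, 0, 0, 0, -3.5, 0, 0],
  [0, 0, 0, 0, -3.5, 0, 0],
  [0, 0, 0, 0, -3.5, 0, 0],
  [0, 0, 6.6, 0, 0, 0, 0],
  [0, 0, 6.6, 0, 0, 0, 0],
  [0, 0, 6.8, 0, 0, 0, 0],
  [0, 0, 0, 0, 0, 0, 0],
  [0, 0, 0, 0, 0, 0, 0],
])

```text
clock: 41.65
eef_pos: [473.2, -141.0, 312.5]
tcp_rot: [1.571, 1.221, -0.001]
contact_force: [0.7, -0.4, -0.6]
opening: 0.002
```

```bash
python3 - <<'E'
from plan import *
st();
snap('side','s19');snap('top','t19')
crop('s19',160,110,340,260,4,'c22');
z=20
a=rect('top','t19',z,400,620,180,440,1.5,None);b=rect('side','s19',z,400,620,180,440,1.5,None)
cv2.imwrite('pics/p19.png',np.hstack([a,b]))
E
```

```text
t 41.65 p [ 473.2 -141.   312.5] rpy [90. 70. -0.] F [ 0.7 -0.4 -0.6] op 0.002 q [-0.38 -0.11  2.03  0.16  0.9   1.11]
```

View pics/p19.png

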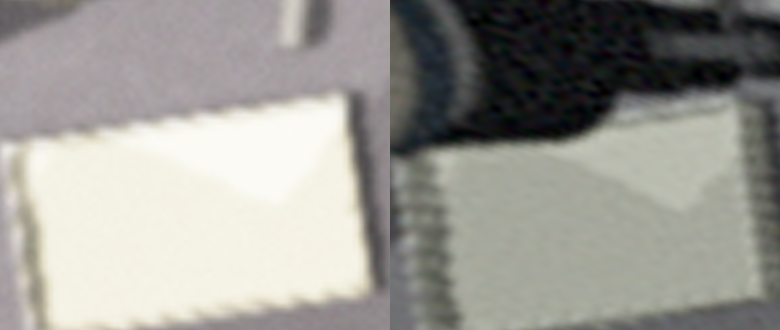

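View pics/c22.png

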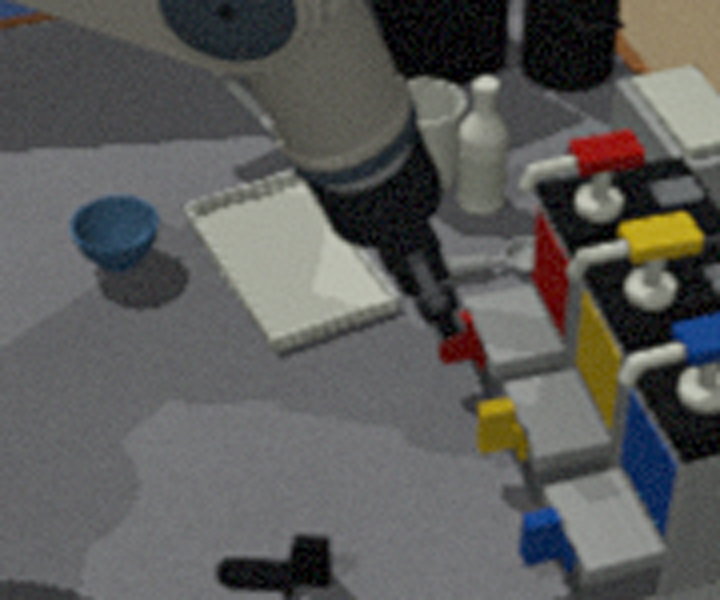

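View pics/t19.png

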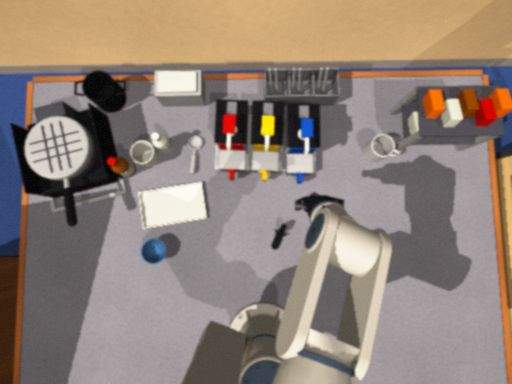

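```bash
python3 - <<'E'
from h import *
for n,tag in(('top','top0'),('side','side0')):
  for z in(16,):
    o=rect(n,tag,z,370,640,170,460,2,f'tr_{n}')
    hsv=cv2.cvtColor(o,cv2.COLOR_BGR2HSV).astype(int); g=o.min(2)
    lab=cv2.cvtColor(o,cv2.COLOR_BGR2LAB).astype(int)
    t,b=cv2.threshold(np.clip(lab[...,2],0,255).astype(np.uint8),0,255,cv2.THRESH_OTSU)
    b=cv2.morphologyEx(b,cv2.MORPH_OPEN,np.ones((7,7)))
    k,l,st_,ce=cv2.connectedComponentsWithStats(b);i=1+np.argmax(st_[1:,4])
    v,u=np.nonzero(l==i);q=np.stack([640-v/2,460-u/2],1).astype(np.float32)
    print(n,t,cv2.minAreaRect(q),q.mean(0),st_[i])
d=np.load('pics/top0.npy');P=cloud('top',d);
print(np.median(P[200:210,165:185].reshape(-1,3),0))
E
```

```text
top 131.0 ((474.26678466796875, 316.49658203125), (141.44302368164062, 238.13340759277344), 8.414681434631348) [465.08542 346.2542 ] [   34   183   505   316 81295]
side 130.0 ((473.122802734375, 312.0765686035156), (144.79644775390625, 250.6282501220703), 8.746162414550781) [472.37698 311.10522] [    37    168    527    334 134887]
[475.69649967 309.73436893   2.89345475]
```

View pics/tr_top.png

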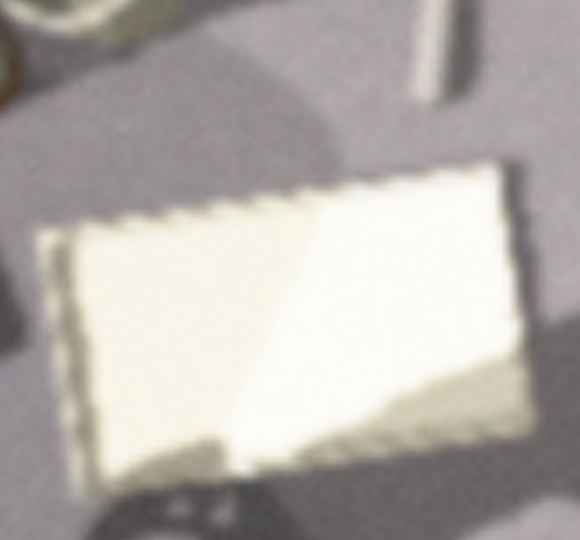

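View pics/tr_side.png

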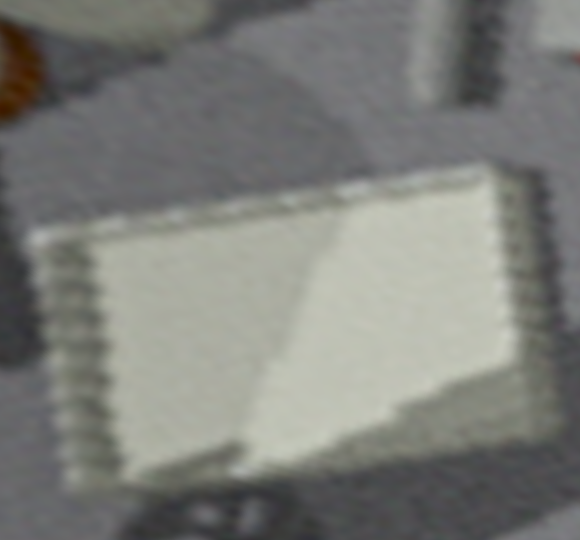

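```bash
python3 - <<'E'
from plan import *
h=np.array([563.5,-138.6,54.])
go(h-120*Rt(-.5,20)[:,0],-.5,20)
E
```

```text
tgt [ 522.5 -138.2  166.8] now [ 474.3 -140.9  312.4] rotvec [ 0.49 -0.18 -0.04] shift cm before turn [15.33 -0.47 -0.27] after turn [15.33 -0.46 -0.31]
```

>>> jog_arm([
  [0.49, -0.18, 0, 0, 0, 0, 0.6],
  [0, 0, 0, 3.06, -0.09, -0.06, 0.6],
  [0, 0, 0, 3.06, -0.09, -0.06, 0.6],
  [0, 0, 0, 3.06, -0.09, -0.06, 0.6],
  [0, 0, 0, 3.06, -0.09, -0.06, 0.6],
  [0, 0, 0, 3.06, -0.1, -0.07, 0.6],
  [0, 0, 0, 0, 0, 0, 0.6],
  [0, 0, 0, 0, 0, 0, 0.6],
])

```text
clock: 42.55
eef_pos: [521.6, -137.6, 165.7]
tcp_rot: [1.575, 1.223, -0.005]
contact_force: [-0.8, 0.5, 0.9]
opening: 0.599
```

```bash
python3 - <<'E'
from plan import *
st();go([563.5,-138.6,54.],-.5,20)
snap('side','s20');snap('top','t20')
crop('s20',240,160,350,270,6,'c23')
E
```

```text
t 42.55 p [ 521.6 -137.6  165.7] rpy [90.2 70.1 -0.3] F [-0.8  0.5  0.9] op 0.599 q [-0.33  0.16  2.12  0.21  0.54  1.08]
tgt [ 563.5 -138.6   54. ] now [ 521.6 -137.6  165.7] rotvec [-0.01 -0.08  0.05] shift cm before turn [11.93  0.13  0.08] after turn [11.93  0.12  0.07]
```

View pics/c23.png

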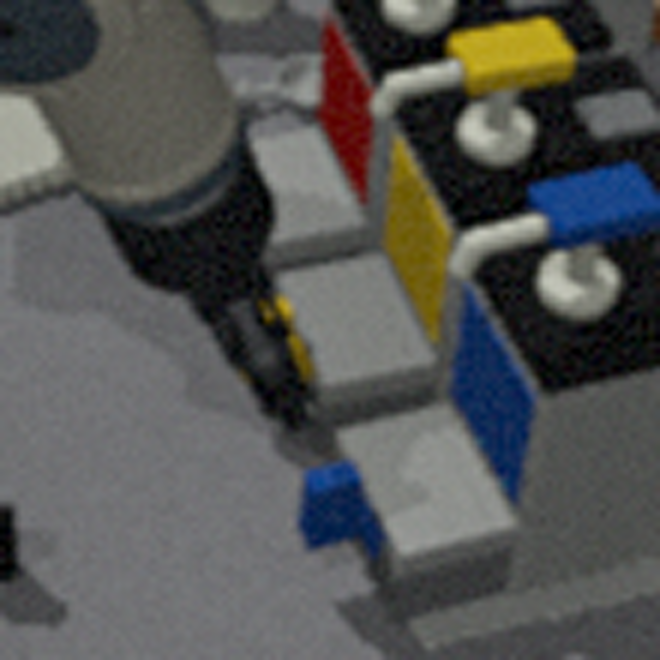

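>>> jog_arm([
  [0, 0, 0, 3, 0.03, 0.02, 0.6],
  [0, 0, 0, 3, 0.03, 0.02, 0.6],
  [0, 0, 0, 3, 0.03, 0.02, 0.6],
  [0, 0, 0, 1.9, 0.03, 0.02, 0.6],
  [0, 0, 0, 0.9, 0, 0, 0.6],
  [0, 0, 0, 0, 0, 0, 0.6],
  [0, 0, 0, 0, 0, 0, 0],
  [0, 0, 0, 0, 0, 0, 0],
  [0, 0, 0, 0, 0, 0, 0],
  [0, 0, 0, 0, 0, 0, 0],
  [0, 0, 0, 0, 0, 0, 0],
  [0, 0, 0, 0, 0, 0, 0],
  [0, 0, 0, 0, 0, 0, 0],
], force=70)

```text
clock: 43.95
eef_pos: [563.4, -139.1, 57.2]
tcp_rot: [1.571, 1.219, -0.009]
contact_force: [-3.5, 0.9, 7.8]
opening: 0.174
```

```bash
python3 - <<'E'
from plan import *
st()
E
```

```text
t 43.95 p [ 563.4 -139.1   57.2] rpy [90.  69.8 -0.5] F [-3.5  0.9  7.8] op 0.174 q [-0.3   0.41  2.11  0.35  0.3   0.96]
```

>>> jog_arm([
  [0, 0, 0, -0.28, 0.1, 0, 0],
  [0, 0, 0, -0.34, -0.94, 0, 0],
  [0, 0, 0, -0.34, -0.94, 0, 0],
  [0, 0, 0, -0.34, -0.94, 0, 0],
  [0, 0, 0, -0.34, -0.94, 0, 0],
  [0, 0, 0, -0.34, -0.94, 0, 0],
  [0, 0, 0, -0.34, -0.94, 0, 0],
  [0, 0, 0, -0.34, -0.94, 0, 0],
  [0, 0, 0, -0.34, -0.94, 0, 0],
  [0, 0, 0, 0, 0, 0, 0],
  [0, 0, 0, 0, 0, 0, 0],
])

```text
clock: 45.05
eef_pos: [483.0, -138.5, 58.6]
tcp_rot: [1.572, 1.22, -0.008]
contact_force: [0.3, -0.1, -1.4]
opening: 0.171
```

```bash
cat >> plan.py <<'E'
TR=(475,315,8.)
def tray(ly,up,off,oz,lx=-12):
    x,y,a=TR;c,s=np.cos(np.radians(a)),np.sin(np.radians(a)); l=lx+off
    go([x+c*l-s*ly,y+s*l+c*ly,4+oz+up],a,20)
E
python3 - <<'E'
from plan import *
st();tray(60,110,-13.8,23.2)
snap('side','s21');crop('s21',200,160,350,270,5,'c24')
E
```

```text
t 45.05 p [ 483.  -138.5   58.6] rpy [90.1 69.9 -0.5] F [ 0.3 -0.1 -1.4] op 0.171 q [-0.36  0.33  2.27  0.5   0.25  0.75]
tgt [441.1 370.8 137.2] now [ 483.  -138.5   58.6] rotvec [-8.03  2.9  -0.09] shift cm before turn [ -8.97  -1.7  -50.89] after turn [ -6.38   5.45 -51.02]
```

View pics/c24.png

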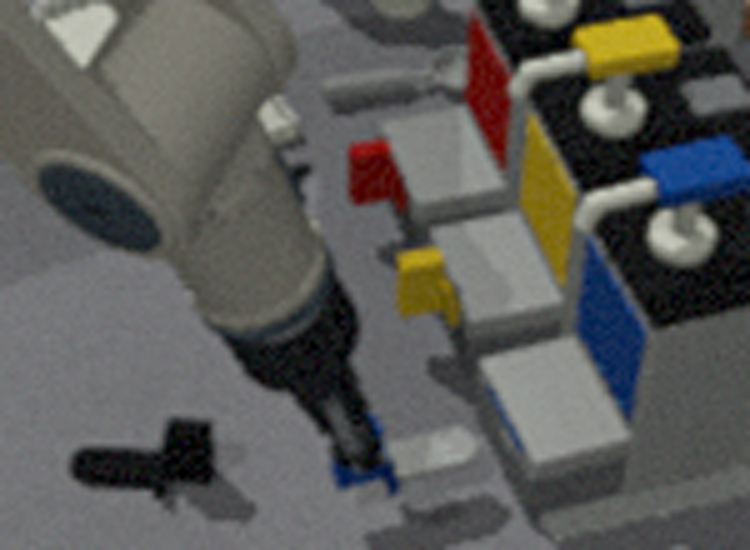

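>>> jog_arm([
  [0, 0, 0, -2.46, 0.9, 0, 0],
  [0, 0, 0, -2.46, 0.9, 0, 0],
  [0, 0, 0, -2.46, 0.9, 0, 0],
  [-4.01, 1.45, -0.04, 0, 0, 0, 0],
  [-4.02, 1.45, -0.05, 0, 0, 0, 0],
  [0, 0, 0, 0.07, 0.2, -3.64, 0],
  [0, 0, 0, 0.07, 0.2, -3.64, 0],
  [0, 0, 0, 0.07, 0.2, -3.64, 0],
  [0, 0, 0, 0.07, 0.2, -3.64, 0],
  [0, 0, 0, 0.07, 0.2, -3.64, 0],
  [0, 0, 0, 0.07, 0.2, -3.64, 0],
  [0, 0, 0, 0.07, 0.2, -3.64, 0],
  [0, 0, 0, 0.07, 0.2, -3.64, 0],
  [0, 0, 0, 0.07, 0.2, -3.64, 0],
  [0, 0, 0, 0.07, 0.2, -3.64, 0],
  [0, 0, 0, 0.07, 0.2, -3.64, 0],
  [0, 0, 0, 0.07, 0.2, -3.64, 0],
  [0, 0, 0, 0.07, 0.2, -3.64, 0],
  [0, 0, 0, 0.07, 0.2, -3.64, 0],
  [0, 0, 0, 0, 0, 0, 0],
])

```text
clock: 47.1
eef_pos: [441.8, 375.7, 138.2]
tcp_rot: [1.581, 1.219, 0.153]
contact_force: [0.6, 0.3, -1.1]
opening: 0.174
```

>>> jog_arm([
  [0, 0, 0, 0, 0, 0, 0],
  [0, 0, 0, 0, 0, 0, 0],
])

```text
clock: 47.3
eef_pos: [441.0, 369.6, 137.1]
tcp_rot: [1.569, 1.223, 0.138]
contact_force: [0.4, -0.4, -0.4]
opening: 0.174
```

```bash
python3 - <<'E'
from plan import *
st();tray(60,110,-13.8,23.2);tray(60,1,-13.8,23.2)
snap('side','s22');snap('top','t22');crop('s22',150,100,310,220,5,'c25')
E
```

```text
t 47.3 p [441.  369.6 137.1] rpy [89.9 70.1  7.9] F [ 0.4 -0.4 -0.4] op 0.174 q [ 0.82  0.28  2.04 -0.4   0.58  2.57]
tgt [441.1 370.8 137.2] now [441.  369.6 137.1] rotvec [0.02 0.03 0.07] shift cm before turn [-0.    0.03 -0.12] after turn [-0.    0.03 -0.12]
tgt [441.1 370.8  28.2] now [441.  369.6 137.1] rotvec [0.02 0.03 0.07] shift cm before turn [10.24 -3.68 -0.12] after turn [10.24 -3.7  -0.12]
```

View pics/c25.png

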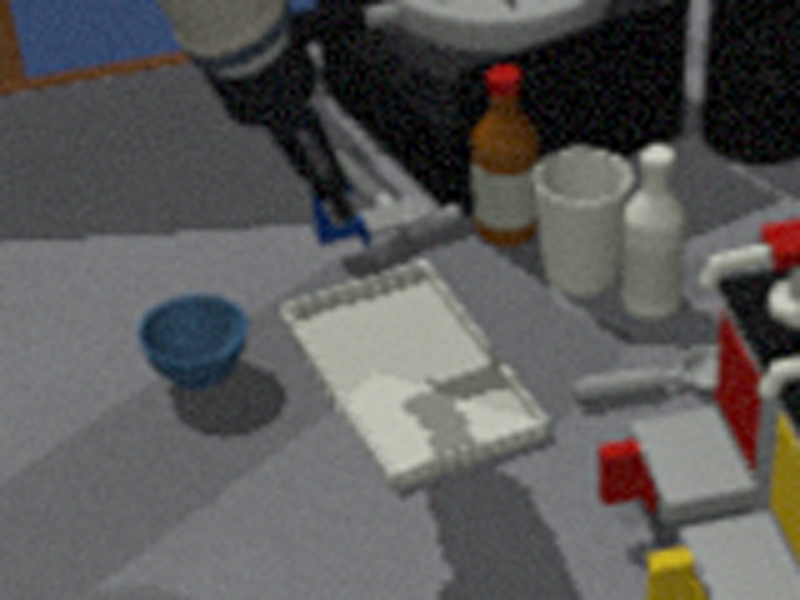

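View pics/t22.png

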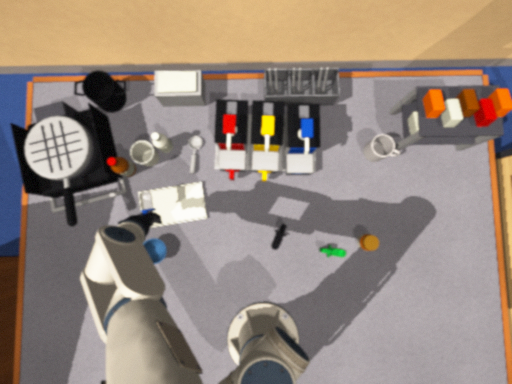

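>>> jog_arm([
  [0, 0, 0, 2.3, -0.83, -0.12, 0],
  [0, 0, 0, 2.3, -0.83, 0, 0],
  [0, 0, 0, 2.3, -0.83, 0, 0],
  [0, 0, 0, 1.8, -0.65, 0, 0],
  [0, 0, 0, 0.7, -0.25, 0, 0],
  [0, 0, 0, 0, 0, 0, 0],
  [0, 0, 0, 0, 0, 0, 0],
])

```text
clock: 48.1
eef_pos: [441.9, 371.7, 38.3]
tcp_rot: [1.573, 1.221, 0.141]
contact_force: [-0.1, 0.2, -0.8]
opening: 0.173
```

```bash
python3 - <<'E'
from plan import *
st();tray(60,0,-13.8,23.2)
snap('side','s23');snap('top','t23');crop('s23',180,120,290,210,6,'c26')
crop('t23',120,160,230,250,6,'c27')
E
```

```text
t 48.1 p [441.9 371.7  38.3] rpy [90.1 70.   8.1] F [-0.1  0.2 -0.8] op 0.173 q [ 0.83  0.46  2.08 -0.61  0.38  2.81]
tgt [441.1 370.8  27.2] now [441.9 371.7  38.3] rotvec [-0.01 -0.03 -0.02] shift cm before turn [ 1.01 -0.46  0.08] after turn [ 1.01 -0.46  0.08]
```

View pics/c26.png

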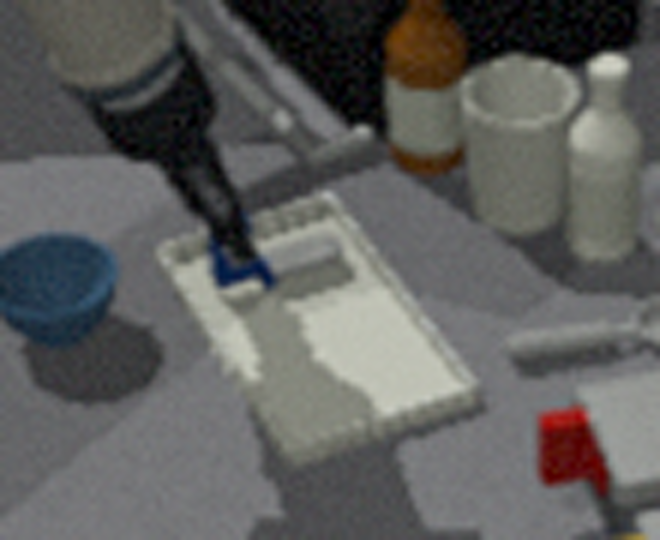

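View pics/c27.png

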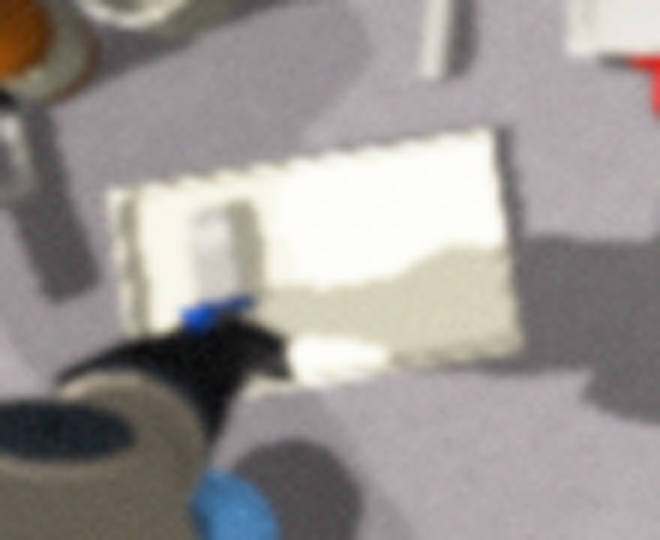

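>>> jog_arm([
  [0, 0, 0, 0.37, -0.16, 0.03, 0],
  [0, 0, 0, 0.28, -0.12, 0.03, 0],
  [0, 0, 0, 0.28, -0.12, 0, 0],
  [0, 0, 0, 0.1, -0.04, 0, 0],
  [0, 0, 0, 0, 0, 0, 0],
  [0, 0, 0, 0, 0, 0, 0],
])

```text
clock: 48.8
eef_pos: [440.8, 371.1, 27.2]
tcp_rot: [1.571, 1.221, 0.141]
contact_force: [-8.0, -2.6, 14.9]
opening: 0.177
```

```bash
python3 - <<'E'
from plan import *
st()
E
```

```text
t 48.8 p [440.8 371.1  27.2] rpy [90.  70.   8.1] F [-8.  -2.6 14.9] op 0.177 q [ 0.83  0.48  2.09 -0.65  0.36  2.85]
```

>>> jog_arm([
  [0, 0, 0, -0.1, 0.04, 0, 0],
  [0, 0, 0, 0, 0, 0, 0],
  [0, 0, 0, 0, 0, 0, 0.4],
  [0, 0, 0, 0, 0, 0, 0.4],
  [0, 0, 0, 0, 0, 0, 0.4],
  [0, 0, 0, 0, 0, 0, 0.4],
  [0, 0, 0, -1.5, 0.3, 0, 0.4],
  [0, 0, 0, -2.5, 0.9, 0, 0.4],
  [0, 0, 0, -4, 1.4, 0, 0.4],
  [0, 0, 0, -4, 1.4, 0, 0.6],
  [0, 0, 0, -4, 1.4, 0, 0.6],
  [0, 0, 0, 0, 0, 0, 0.6],
  [0, 0, 0, 0, 0, 0, 0.6],
])

```text
clock: 50.1
eef_pos: [437.3, 370.8, 197.4]
tcp_rot: [1.576, 1.22, 0.145]
contact_force: [-1.1, 0.3, 0.2]
opening: 0.599
```

```bash
python3 - <<'E'
from plan import *
st()
h=np.array([572.5,-14.4,56.])
go(h-120*Rt(-3.8,20)[:,0],-3.8,20)
snap('side','s24');crop('s24',180,120,320,240,5,'c28')
E
```

```text
t 50.1 p [437.3 370.8 197.4] rpy [90.3 69.9  8.3] F [-1.1  0.3  0.2] op 0.599 q [ 0.83  0.19  1.99 -0.34  0.71  2.49]
tgt [531.5 -11.7 168.8] now [437.3 370.8 197.4] rotvec [11.07 -4.15 -0.09] shift cm before turn [ 4.    2.79 39.2 ] after turn [ 6.77 10.24 37.54]
```

View pics/c28.png

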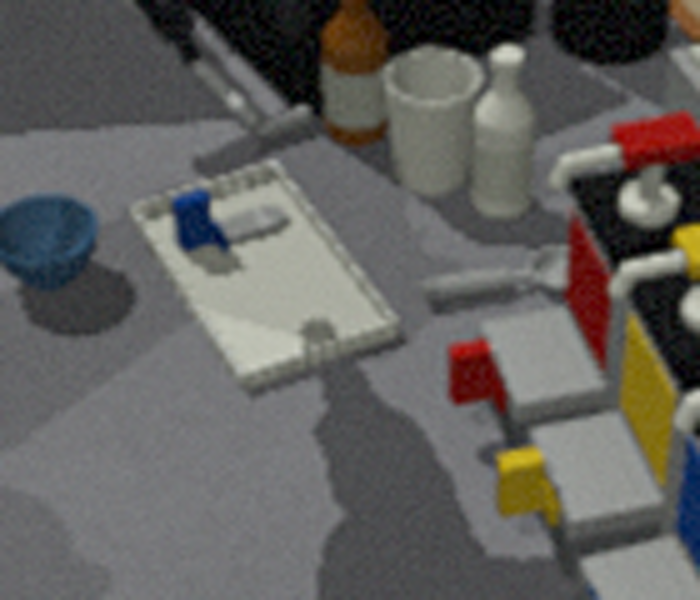

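>>> jog_arm([
  [5.54, -2.08, -0.05, 0, 0, 0, 0.6],
  [5.53, -2.07, -0.04, 0, 0, 0, 0.6],
  [0, 0, 0, 0.68, 1.02, 3.75, 0.6],
  [0, 0, 0, 0.68, 1.02, 3.75, 0.6],
  [0, 0, 0, 0.68, 1.02, 3.75, 0.6],
  [0, 0, 0, 0.68, 1.02, 3.75, 0.6],
  [0, 0, 0, 0.68, 1.02, 3.75, 0.6],
  [0, 0, 0, 0.68, 1.02, 3.75, 0.6],
  [0, 0, 0, 0.68, 1.02, 3.75, 0.6],
  [0, 0, 0, 0.67, 1.03, 3.75, 0.6],
  [0, 0, 0, 0.67, 1.03, 3.77, 0.6],
  [0, 0, 0, 0.67, 1.03, 3.77, 0.6],
  [0, 0, 0, 0, 0, 0, 0.6],
  [0, 0, 0, 0, 0, 0, 0.6],
  [0, 0, 0, 0, 0, 0, 0.6],
])

```text
clock: 51.65
eef_pos: [530.1, -11.5, 167.0]
tcp_rot: [1.565, 1.226, -0.072]
contact_force: [0.0, 0.3, -0.3]
opening: 0.598
```

```bash
python3 - <<'E'
from plan import *
st()
go([572.5,-14.4,56.],-3.8,20)
snap('side','s25');crop('s25',220,140,340,260,5,'c29')
E
```

```text
t 51.65 p [530.1 -11.5 167. ] rpy [89.6 70.2 -4.1] F [ 0.   0.3 -0.3] op 0.598 q [-0.01  0.14  2.14 -0.04  0.51  1.66]
tgt [572.5 -14.4  56. ] now [530.1 -11.5 167. ] rotvec [0.05 0.11 0.23] shift cm before turn [11.88  0.24 -0.02] after turn [1.188e+01 1.900e-01 1.000e-02]
```

View pics/c29.png

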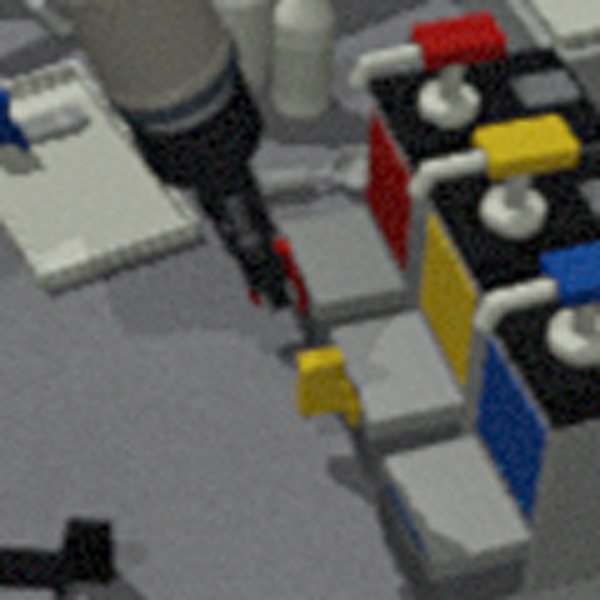

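>>> jog_arm([
  [0, 0, 0, 3, 0.05, 0, 0.6],
  [0, 0, 0, 3, 0.05, 0, 0.6],
  [0, 0, 0, 3, 0.05, 0, 0.6],
  [0, 0, 0, 1.9, 0.05, 0, 0.6],
  [0, 0, 0, 0.9, 0, 0, 0.6],
  [0, 0, 0, 0, 0, 0, 0.6],
  [0, 0, 0, 0, 0, 0, 0],
  [0, 0, 0, 0, 0, 0, 0],
  [0, 0, 0, 0, 0, 0, 0],
  [0, 0, 0, 0, 0, 0, 0],
  [0, 0, 0, 0, 0, 0, 0],
  [0, 0, 0, 0, 0, 0, 0],
  [0, 0, 0, 0, 0, 0, 0],
], force=70)

```text
clock: 53.0
eef_pos: [573.4, -14.9, 59.2]
tcp_rot: [1.565, 1.222, -0.071]
contact_force: [-2.0, 3.2, 5.3]
opening: 0.173
```

```bash
python3 - <<'E'
from plan import *
st()
E
```

```text
t 53.0 p [573.4 -14.9  59.2] rpy [89.7 70.  -4.1] F [-2.   3.2  5.3] op 0.173 q [-0.02  0.39  2.13 -0.07  0.27  1.68]
```

>>> jog_arm([
  [0, 0, 0, -0.24, 0.09, 0, 0],
  [0, 0, 0, -0.34, -0.94, 0, 0],
  [0, 0, 0, -0.34, -0.94, 0, 0],
  [0, 0, 0, -0.34, -0.94, 0, 0],
  [0, 0, 0, -0.34, -0.94, 0, 0],
  [0, 0, 0, -0.34, -0.94, 0, 0],
  [0, 0, 0, -0.34, -0.94, 0, 0],
  [0, 0, 0, -0.34, -0.94, 0, 0],
  [0, 0, 0, -0.34, -0.94, 0, 0],
  [0, 0, 0, 0, 0, 0, 0],
  [0, 0, 0, 0, 0, 0, 0],
])

```text
clock: 54.1
eef_pos: [493.4, -9.7, 60.6]
tcp_rot: [1.565, 1.223, -0.072]
contact_force: [-0.1, -0.3, -1.3]
opening: 0.171
```

```bash
python3 - <<'E'
from plan import *
st();tray(0,90,-13.8,25.2)
E
```

```text
t 54.1 p [493.4  -9.7  60.6] rpy [89.7 70.1 -4.1] F [-0.1 -0.3 -1.3] op 0.171 q [-0.01  0.31  2.29 -0.11  0.2   1.73]
tgt [449.5 311.4 119.2] now [493.4  -9.7  60.6] rotvec [-11.04   4.13   0.08] shift cm before turn [ -7.79  -4.1  -31.74] after turn [ -5.47   2.11 -32.41]
```

>>> jog_arm([
  [0, 0, 0, -2.35, 0.86, 0, 0],
  [0, 0, 0, -2.35, 0.86, 0, 0],
  [0, 0, 0, -2.35, 0.85, 0, 0],
  [-5.52, 2.06, 0.04, 0, 0, 0, 0],
  [-5.52, 2.07, 0.04, 0, 0, 0, 0],
  [0, 0, 0, 0, 0.01, -3.6, 0],
  [0, 0, 0, 0, 0.01, -3.6, 0],
  [0, 0, 0, 0, 0.01, -3.6, 0],
  [0, 0, 0, 0, 0.01, -3.6, 0],
  [0, 0, 0, 0, 0.01, -3.6, 0],
  [0, 0, 0, 0, 0.01, -3.6, 0],
  [0, 0, 0, 0, 0.01, -3.6, 0],
  [0, 0, 0, 0, 0.01, -3.6, 0],
  [0, 0, 0, 0, 0.01, -3.6, 0],
  [0, 0, 0, 0, 0, 0, 0],
  [0, 0, 0, 0, 0, 0, 0],
  [0, 0, 0, 0, 0, 0, 0],
])

```text
clock: 55.8
eef_pos: [452.6, 311.0, 135.4]
tcp_rot: [1.569, 1.224, 0.126]
contact_force: [0.2, 0.4, -1.1]
opening: 0.175
```

```bash
python3 - <<'E'
from plan import *
st();tray(0,12,-13.8,25.2)
snap('side','s26');crop('s26',170,100,310,240,5,'c30')
E
```

```text
t 55.8 p [452.6 311.  135.4] rpy [89.9 70.1  7.2] F [ 0.2  0.4 -1.1] op 0.175 q [ 0.72  0.24  2.1  -0.38  0.54  2.46]
tgt [449.5 311.4  41.2] now [452.6 311.  135.4] rotvec [-0.62  0.27  0.11] shift cm before turn [ 8.75 -3.49 -0.09] after turn [ 8.75 -3.51 -0.08]
```

View pics/c30.png

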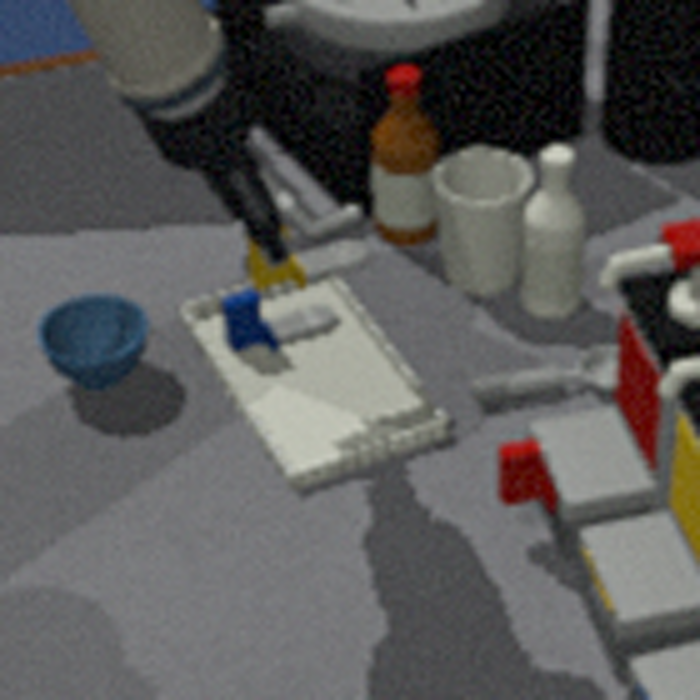

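>>> jog_arm([
  [-0.6, 0.27, 0.1, 0, 0, 0, 0],
  [0, 0, 0, 2.3, -0.93, -0.08, 0],
  [0, 0, 0, 2.3, -0.93, 0, 0],
  [0, 0, 0, 2.3, -0.92, 0, 0],
  [0, 0, 0, 1.85, -0.73, 0, 0],
  [0, 0, 0, 0, 0, 0, 0],
  [0, 0, 0, 0, 0, 0, 0],
])

```text
clock: 56.55
eef_pos: [449.9, 311.7, 41.6]
tcp_rot: [1.572, 1.222, 0.14]
contact_force: [-0.2, 0.7, -0.9]
opening: 0.171
```

```bash
python3 - <<'E'
from plan import *
st();tray(0,0,-13.8,25.2)
snap('side','s27');snap('top','t27');crop('s27',180,120,290,210,6,'c31')
crop('t27',120,160,230,250,6,'c32')
E
```

```text
t 56.55 p [449.9 311.7  41.6] rpy [90.1 70.   8. ] F [-0.2  0.7 -0.9] op 0.171 q [ 0.72  0.42  2.16 -0.63  0.33  2.72]
tgt [449.5 311.4  29.2] now [449.9 311.7  41.6] rotvec [-0.03 -0.01 -0.01] shift cm before turn [ 1.15 -0.47  0.02] after turn [ 1.15 -0.47  0.02]
```

View pics/c31.png

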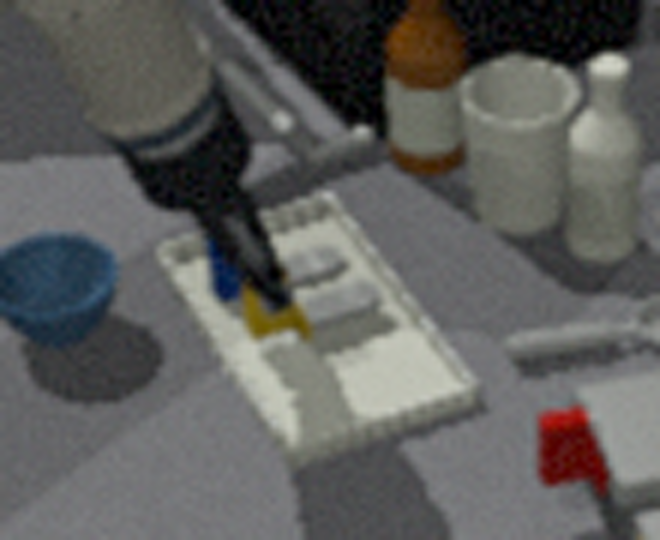

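View pics/c32.png

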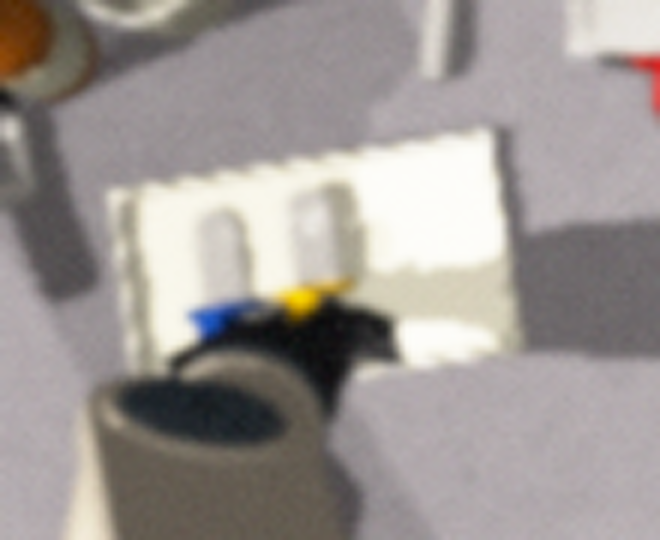

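Well spaced. I'll lower it to contact, then release narrowly.

>>> jog_arm([
  [0, 0, 0, 0.4, -0.16, 0.02, 0],
  [0, 0, 0, 0.38, -0.15, 0, 0],
  [0, 0, 0, 0.32, -0.13, 0, 0],
  [0, 0, 0, 0.08, -0.03, 0, 0],
  [0, 0, 0, 0, 0, 0, 0],
  [0, 0, 0, 0, 0, 0, 0],
])

```text
clock: 57.25
eef_pos: [449.4, 312.2, 29.2]
tcp_rot: [1.573, 1.22, 0.142]
contact_force: [-4.1, -2.2, 10.0]
opening: 0.173
```

```bash
python3 - <<'E'
from plan import *
st()
E
```

```text
t 57.25 p [449.4 312.2  29.2] rpy [90.2 69.9  8.2] F [-4.1 -2.2 10. ] op 0.173 q [ 0.72  0.45  2.16 -0.69  0.3   2.79]
```

>>> jog_arm([
  [0, 0, 0, -0.08, 0.03, 0, 0],
  [0, 0, 0, 0, 0, 0, 0],
  [0, 0, 0, 0, 0, 0, 0.38],
  [0, 0, 0, 0, 0, 0, 0.38],
  [0, 0, 0, 0, 0, 0, 0.38],
  [0, 0, 0, 0, 0, 0, 0.38],
  [0, 0, 0, -1.5, 0.3, 0, 0.38],
  [0, 0, 0, -2.5, 0.9, 0, 0.38],
  [0, 0, 0, -4, 1.4, 0, 0.38],
  [0, 0, 0, -4, 1.4, 0, 0.6],
  [0, 0, 0, -4, 1.4, 0, 0.6],
  [0, 0, 0, 0, 0, 0, 0.6],
  [0, 0, 0, 0, 0, 0, 0.6],
])

```text
clock: 58.55
eef_pos: [445.7, 311.7, 199.6]
tcp_rot: [1.577, 1.219, 0.146]
contact_force: [0.1, -1.0, -0.0]
opening: 0.601
```

```bash
python3 - <<'E'
from plan import *
st()
h=np.array([578.3,99.7,55.])
go(h-120*Rt(-3.,20)[:,0],-3.,20)
snap('side','s28');crop('s28',180,120,320,240,5,'c33')
E
```

```text
t 58.55 p [445.7 311.7 199.6] rpy [90.4 69.8  8.3] F [ 0.1 -1.  -0. ] op 0.601 q [ 0.73  0.13  2.06 -0.31  0.67  2.37]
tgt [537.3 101.8 167.8] now [445.7 311.7 199.6] rotvec [10.28 -3.9  -0.15] shift cm before turn [ 5.06  4.7  22.06] after turn [ 6.5   8.54 20.47]
```

View pics/c33.png

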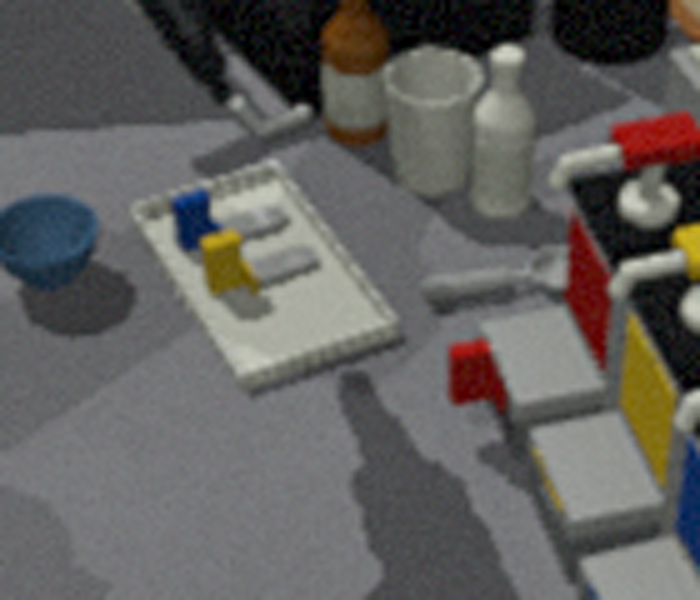

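Both stand flat. Now red.

>>> jog_arm([
  [5.14, -1.95, -0.08, 0, 0, 0, 0.6],
  [5.14, -1.95, -0.07, 0, 0, 0, 0.6],
  [0, 0, 0, 0.93, 1.22, 2.92, 0.6],
  [0, 0, 0, 0.93, 1.22, 2.92, 0.6],
  [0, 0, 0, 0.93, 1.22, 2.92, 0.6],
  [0, 0, 0, 0.93, 1.22, 2.92, 0.6],
  [0, 0, 0, 0.93, 1.22, 2.93, 0.6],
  [0, 0, 0, 0.93, 1.22, 2.93, 0.6],
  [0, 0, 0, 0.92, 1.22, 2.93, 0.6],
  [0, 0, 0, 0, 0, 0, 0.6],
  [0, 0, 0, 0, 0, 0, 0.6],
  [0, 0, 0, 0, 0, 0, 0.6],
])

```text
clock: 59.8
eef_pos: [536.1, 101.8, 165.7]
tcp_rot: [1.564, 1.225, -0.059]
contact_force: [0.2, -0.5, -0.4]
opening: 0.601
```

```bash
python3 - <<'E'
from plan import *
st()
go([578.3,99.7,55.],-3.,20)
E
```

```text
t 59.8 p [536.1 101.8 165.7] rpy [89.6 70.2 -3.4] F [ 0.2 -0.5 -0.4] op 0.601 q [ 0.25  0.17  2.11 -0.2   0.54  2.03]
tgt [578.3  99.7  55. ] now [536.1 101.8 165.7] rotvec [0.06 0.12 0.21] shift cm before turn [11.85  0.23 -0.03] after turn [ 1.185e+01  1.800e-01 -1.000e-02]
```

>>> jog_arm([
  [0, 0, 0, 3, 0.05, 0, 0.6],
  [0, 0, 0, 3, 0.05, 0, 0.6],
  [0, 0, 0, 3, 0.05, 0, 0.6],
  [0, 0, 0, 1.9, 0.05, 0, 0.6],
  [0, 0, 0, 0.9, 0, 0, 0.6],
  [0, 0, 0, 0, 0, 0, 0.6],
  [0, 0, 0, 0, 0, 0, 0],
  [0, 0, 0, 0, 0, 0, 0],
  [0, 0, 0, 0, 0, 0, 0],
  [0, 0, 0, 0, 0, 0, 0],
  [0, 0, 0, 0, 0, 0, 0],
  [0, 0, 0, 0, 0, 0, 0],
  [0, 0, 0, 0, 0, 0, 0],
], force=70)

```text
clock: 61.1
eef_pos: [579.1, 99.3, 57.8]
tcp_rot: [1.567, 1.222, -0.056]
contact_force: [-3.7, 1.5, 7.0]
opening: 0.177
```

```bash
python3 - <<'E'
from plan import *
st()
E
```

```text
t 61.1 p [579.1  99.3  57.8] rpy [89.8 70.  -3.2] F [-3.7  1.5  7. ] op 0.177 q [ 0.22  0.42  2.09 -0.31  0.31  2.13]
```

>>> jog_arm([
  [0, 0, 0, -0.26, 0.09, 0, 0],
  [0, 0, 0, -0.34, -0.94, 0, 0],
  [0, 0, 0, -0.34, -0.94, 0, 0],
  [0, 0, 0, -0.34, -0.94, 0, 0],
  [0, 0, 0, -0.34, -0.94, 0, 0],
  [0, 0, 0, -0.34, -0.94, 0, 0],
  [0, 0, 0, -0.34, -0.94, 0, 0],
  [0, 0, 0, -0.34, -0.94, 0, 0],
  [0, 0, 0, -0.34, -0.94, 0, 0],
  [0, 0, 0, 0, 0, 0, 0],
  [0, 0, 0, 0, 0, 0, 0],
])

```text
clock: 62.2
eef_pos: [499.1, 103.4, 59.4]
tcp_rot: [1.566, 1.223, -0.057]
contact_force: [-0.1, -0.5, -0.5]
opening: 0.171
```

```bash
python3 - <<'E'
from plan import *
st();tray(-60,75,-14.8,23.8)
E
```

```text
t 62.2 p [499.1 103.4  59.4] rpy [89.7 70.1 -3.2] F [-0.1 -0.5 -0.5] op 0.171 q [ 0.28  0.33  2.25 -0.45  0.26  2.32]
tgt [456.8 251.9 102.8] now [499.1 103.4  59.4] rotvec [-10.28   3.84   0.09] shift cm before turn [ -5.8   -3.21 -14.59] after turn [ -4.8   -0.51 -15.29]
```

>>> jog_arm([
  [0, 0, 0, -2.04, 0.74, 0, 0],
  [0, 0, 0, -2.04, 0.74, 0, 0],
  [-5.14, 1.92, 0.04, 0, 0, 0, 0],
  [-5.14, 1.92, 0.05, 0, 0, 0, 0],
  [0, 0, 0, -0.14, -0.4, -3.06, 0],
  [0, 0, 0, -0.14, -0.4, -3.06, 0],
  [0, 0, 0, -0.14, -0.4, -3.06, 0],
  [0, 0, 0, -0.15, -0.4, -3.06, 0],
  [0, 0, 0, -0.15, -0.4, -3.05, 0],
  [0, 0, 0, 0, 0, 0, 0],
  [0, 0, 0, 0, 0, 0, 0],
  [0, 0, 0, 0, 0, 0, 0],
])

```text
clock: 63.4
eef_pos: [457.6, 251.4, 102.4]
tcp_rot: [1.57, 1.223, 0.132]
contact_force: [-0.5, 0.3, -1.3]
opening: 0.175
```

```bash
python3 - <<'E'
from plan import *
st();tray(-60,12,-14.8,23.8)
E
```

```text
t 63.4 p [457.6 251.4 102.4] rpy [89.9 70.1  7.6] F [-0.5  0.3 -1.3] op 0.175 q [ 0.6   0.26  2.19 -0.4   0.41  2.38]
tgt [456.8 251.9  39.8] now [457.6 251.4 102.4] rotvec [-0.36  0.15  0.08] shift cm before turn [ 5.86 -2.2  -0.05] after turn [ 5.86 -2.21 -0.05]
```

>>> jog_arm([
  [-0.36, 0.15, 0.08, 0, 0, 0, 0],
  [0, 0, 0, 2.3, -0.87, -0.05, 0],
  [0, 0, 0, 2.3, -0.87, 0, 0],
  [0, 0, 0, 1.26, -0.47, 0, 0],
  [0, 0, 0, 0, 0, 0, 0],
  [0, 0, 0, 0, 0, 0, 0],
])

```text
clock: 64.0
eef_pos: [457.0, 251.9, 40.0]
tcp_rot: [1.571, 1.222, 0.139]
contact_force: [0.1, 0.2, -0.6]
opening: 0.175
```

```bash
python3 - <<'E'
from plan import *
st();tray(-60,0,-14.8,23.8)
snap('side','s29');snap('top','t29');crop('s29',180,120,290,210,6,'c34')
crop('t29',120,160,230,250,6,'c35')
E
```

```text
t 64.0 p [457.  251.9  40. ] rpy [90. 70.  8.] F [ 0.1  0.2 -0.6] op 0.175 q [ 0.6   0.39  2.22 -0.64  0.26  2.63]
tgt [456.8 251.9  27.8] now [457.  251.9  40. ] rotvec [-0.02  0.01 -0.  ] shift cm before turn [ 1.14 -0.44 -0.  ] after turn [ 1.14 -0.44 -0.  ]
```

View pics/c34.png

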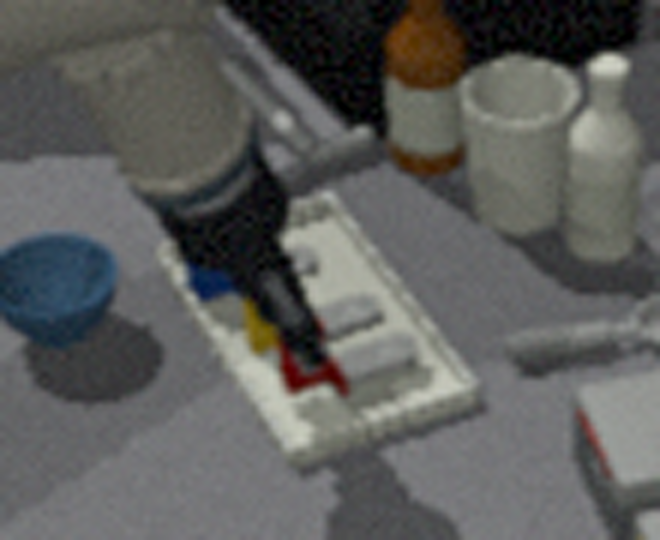

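View pics/c35.png

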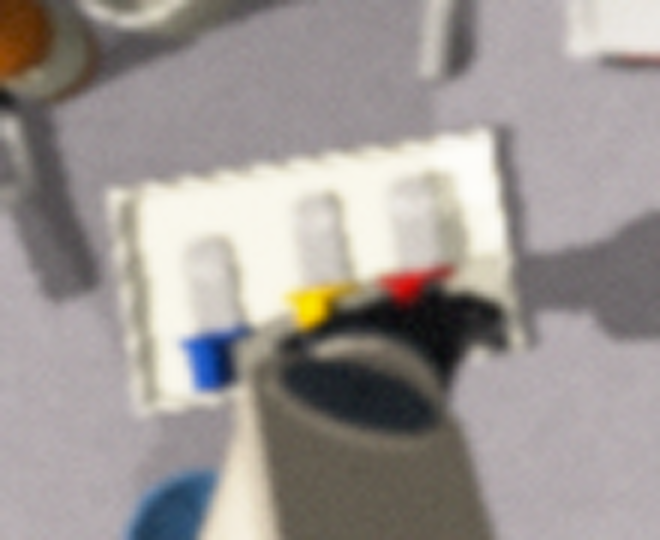

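>>> jog_arm([
  [0, 0, 0, 0.4, -0.16, 0, 0],
  [0, 0, 0, 0.38, -0.15, 0, 0],
  [0, 0, 0, 0.32, -0.12, 0, 0],
  [0, 0, 0, 0.08, -0.03, 0, 0],
  [0, 0, 0, 0, 0, 0, 0],
  [0, 0, 0, 0, 0, 0, 0],
])

```text
clock: 64.7
eef_pos: [456.6, 252.5, 27.8]
tcp_rot: [1.572, 1.22, 0.141]
contact_force: [-4.6, -2.6, 12.9]
opening: 0.171
```

```bash
python3 - <<'E'
from plan import *
st()
E
```

```text
t 64.7 p [456.6 252.5  27.8] rpy [90.1 69.9  8.1] F [-4.6 -2.6 12.9] op 0.171 q [ 0.6   0.42  2.23 -0.72  0.23  2.72]
```

>>> jog_arm([
  [0, 0, 0, -0.08, 0.03, 0, 0],
  [0, 0, 0, 0, 0, 0, 0],
  [0, 0, 0, 0, 0, 0, 0.38],
  [0, 0, 0, 0, 0, 0, 0.38],
  [0, 0, 0, 0, 0, 0, 0.38],
  [0, 0, 0, 0, 0, 0, 0.38],
  [0, 0, 0, -1.5, 0.3, 0, 0.38],
  [0, 0, 0, -2.5, 0.9, 0, 0.38],
  [0, 0, 0, -4, 1.4, 0, 0.38],
  [0, 0, 0, -4, 1.4, 0, 0.6],
  [0, 0, 0, -4, 1.4, 0, 0.6],
  [0, 0, 0, 0, 0, 4, 0.6],
  [0, 0, 0, 0, 0, 4, 0.6],
  [0, 0, 0, 0, 0, 4, 0.6],
  [0, 0, 0, 0, 0, 4, 0.6],
  [0, 0, 0, 0, 0, 4, 0.6],
  [0, 0, 0, 0, 0, 0, 0.6],
  [0, 0, 0, 0, 0, 0, 0.6],
])

```text
clock: 66.5
eef_pos: [480.4, 52.7, 196.9]
tcp_rot: [1.572, 1.221, 0.138]
contact_force: [-0.1, -0.3, 0.8]
opening: 0.604
```

```bash
python3 - <<'E'
from plan import *
st()
snap('side','s30');snap('top','t30');crop('s30',180,130,280,200,8,'c36')
crop('t30',120,160,220,240,7,'c37')
E
```

```text
t 66.5 p [480.4  52.7 196.9] rpy [90.1 70.   7.9] F [-0.1 -0.3  0.8] op 0.604 q [0.1  0.01 2.2  0.03 0.58 1.51]
```

View pics/c36.png

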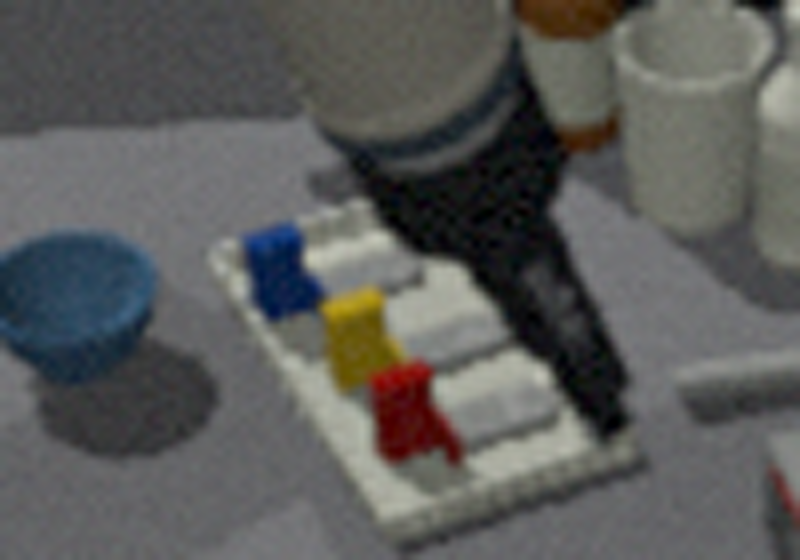

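View pics/c37.png

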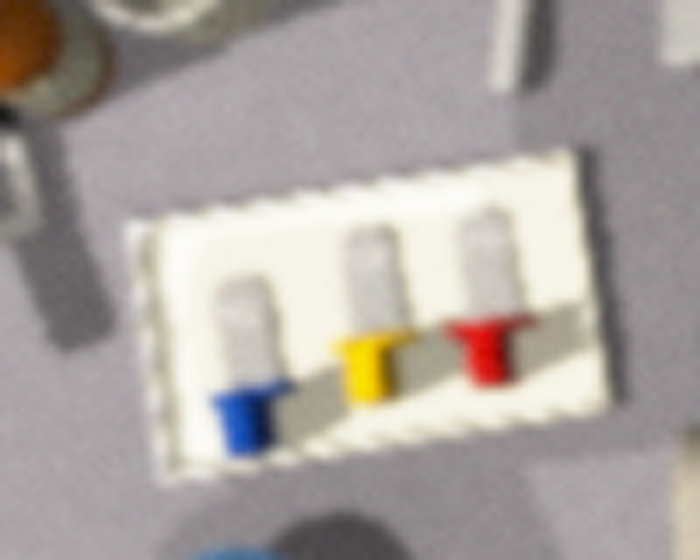

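View pics/t30.png

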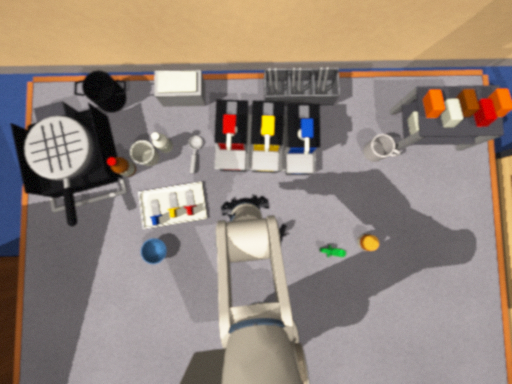

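View pics/s30.png

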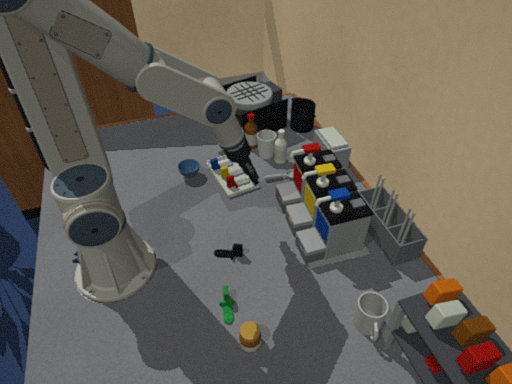

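```bash
python3 - <<'E'
from plan import *
a=rect('top','t30',54,380,560,190,440,3,'q54');rect('top','t30',10,380,560,190,440,3,'q10')
P=cloud('top',np.load('pics/t30.npy'));im=cv2.cvtColor(cv2.imread('pics/t30.png'),cv2.COLOR_BGR2HSV).astype(int)
for nm,h in(('blue',112),('yellow',28),('red',0)):
    dh=abs(im[...,0]-h);dh=np.minimum(dh,180-dh)
    m=(dh<12)&(im[...,1]>130)&(P[...,0]>380)&(P[...,0]<560)&(P[...,1]>190)&(P[...,1]<440)
    q=P[m];q=q[np.isfinite(q).all(1)]; hi=q[q[:,2]>40]
    c,s=np.cos(np.radians(8)),np.sin(np.radians(8)); d=hi.mean(0)[:2]-np.array([475,315])
    print(nm,m.sum(),'z',np.percentile(q[:,2],[5,50,80,95,99]).round(1),'grip local',round(c*d[0]+s*d[1],1),round(-s*d[0]+c*d[1],1))
E
```

```text
blue 46 z [18.6 51.4 54.4 55.3 55.8] grip local -47.5 62.0
yellow 71 z [ 5.9 51.1 53.9 56.7 59. ] grip local -32.5 -2.9
red 60 z [15.5 50.5 54.  55.9 58.4] grip local -33.4 -62.7
```

View pics/q10.png

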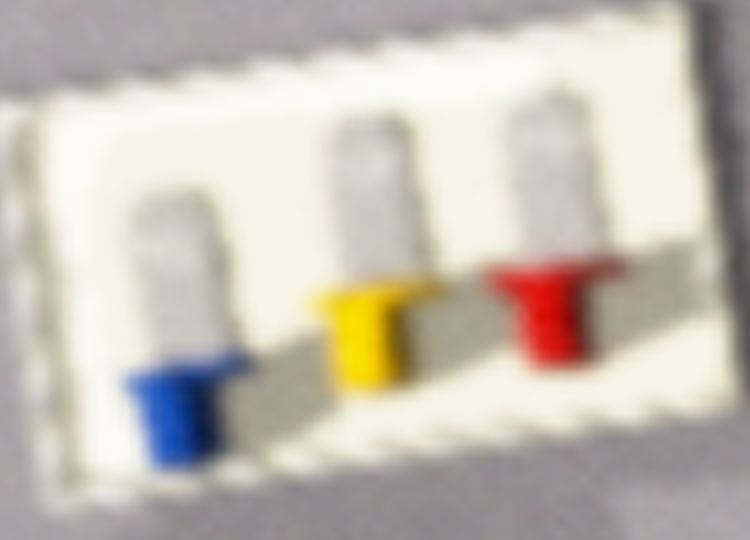

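View pics/q54.png

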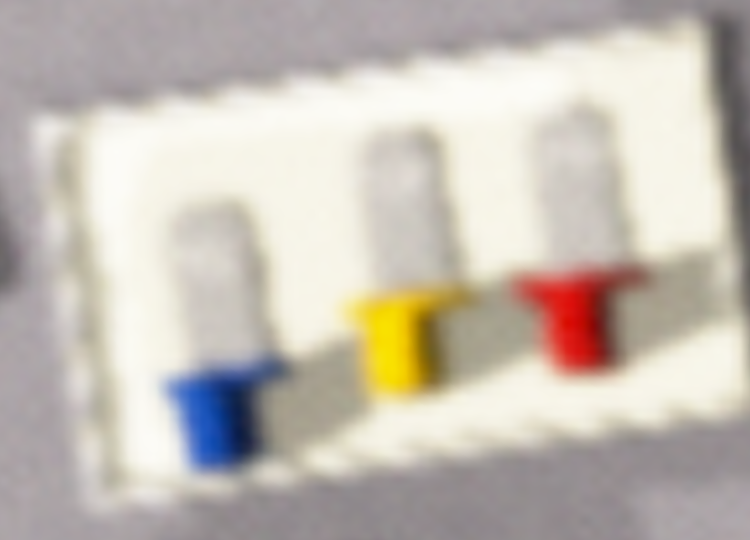

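```bash
python3 - <<'E'
from plan import *
K,p,R=cal('top');d=np.load('pics/t30.npy');P=cloud('top',d)
c,s=np.cos(np.radians(8)),np.sin(np.radians(8))
L=(P[...,0]-475)*c+(P[...,1]-315)*s; M=-(P[...,0]-475)*s+(P[...,1]-315)*c
for nm,y in(('blue',62),('yel',-1),('red',-61)):
    for lo,hi in((-20,-8),(-8,4),(4,16),(16,28),(28,40),(44,56)):
        m=(L>lo)&(L<hi)&(abs(M-y)<9); print(nm,lo,m.sum(),np.median(P[m][:,2]).round(1),end=' | ')
    print()
E
```

```text
blue -20 15 9.2 | blue -8 18 9.1 | blue 4 17 8.8 | blue 16 17 8.3 | blue 28 16 3.3 | blue 44 16 2.5 | 
yel -20 17 16.5 | yel -8 15 6.9 | yel 4 17 9.5 | yel 16 19 9.9 | yel 28 18 9.4 | yel 44 17 5.2 | 
red -20 12 17.0 | red -8 18 9.0 | red 4 17 9.1 | red 16 15 8.1 | red 28 14 9.8 | red 44 16 3.5 |
```

```bash
python3 - <<'E'
from plan import *
st(); print(r.sign_off())
E
```

```text
t 66.6 p [480.2  54.3 196.8] rpy [90.1 70.   8.1] F [-0.2 -0.8 -0.6] op 0.6 q [0.1  0.01 2.2  0.03 0.58 1.51]
the job is handed in; nothing more can be done
None
```

The portion check is done and handed in at 66.6 s of the 210 s allowed.

- **Gauges in:** all three gauges were on the counter. I pushed each into the slot of its own colour until its collar met the port, at about 22 N. The pictures showed all three collars flush.
- **Pumps:** I pressed yellow, red and blue in that order. Each bottomed at a head height of about 218 mm, and the pictures showed all three back up afterwards. The fingertips pressed with 32–38 N at the bottom of each stroke. That is just under the 40 N that applies to the arm and gripper body.
- **Gauges out:** all three lie in the white tray with their grips upright. In the last depth image every blade is level and the grip tops are at about 54 mm, as they should be when flat.
- **Bystanders:** no contact with the other things or the black and green look-alikes was noticed, and they look unmoved in the last pictures.

**One difference from plan:** the blue gauge was shifted about 15 mm towards the robot inside the tray after I had laid it down, by the possible knock or an unnoticed brush of the gripper while I laid the yellow one. It now sits right against the inside of the tray wall. The depth readings show it still flat and upright, so I left it there.

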